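# Gauge the caster balls in the curved wire track

### The job

Gauge the steel balls that wait in the curved wire track, one at a time, beginning with the one nearest the posts: push each along the track as far as it will go, until the posts or the end post stop it, and lift it out there. A ball that passes the first pair of posts but not the second is good and belongs in the oblong wooden tray; a ball stopped by the first pair, or one that passes both and reaches the end post, belongs in the square steel pan. Leave every ball at rest on the floor of its tray or pan, and leave the other things on the bench where they are.

Things in the scene. Friction and masses are not known exactly. Their poses are not given: they have to be found in the camera images.
- track: fixed gauging jig: plywood plate 205 x 455 x 10 mm (short side x, long side y) with a curved wire track on it; origin at the centre of the plate's underside. Balls run on its top, 10 mm up. Two low kerb wires run all along, 22.5 mm either side of the track's centre line, 8 mm thick, tops 9 mm above the plate; a like wire crosses the track's start, 30 mm behind place 4
- arc_centre (a point): centre of the track's centre line, an arc of radius 200 mm bulging to the plate's +x; axes as the plate's, on the plate's top. Balls go counter-clockwise seen from above. Angles about it from the plate's +x axis, in rad: places 1 to 4 of the balls +0.260, -0.180, -0.620, -1.060 (each up to 3 mm off), cage end +0.345, go posts +0.685, no-go posts +0.970, end post +1.230
- cage_end (a point): where the wire cage over the waiting balls ends, on the centre line at the plate's top. From the start to here: side wires 30 mm either side, 28 mm above the plate, and top wires 18.5 mm either side, 55 mm above it (top 58), 6 to 8 mm thick. No ball can be lifted out of the cage; past it the track is open above and balls can be taken out
- slot (a point): middle of the slot between the top wires, at place 1, 58 mm above the plate. The slot is 31 mm wide: a shut gripper, turned to close along the track (22 mm wide across it, 29 mm along it), reaches down through it behind a ball and pushes. Between balls are 32 mm or more. Such fingers also pass between the posts. Pushing takes 1 to 4 N; press no harder than about 15 N against posts
- go_gate (a point): first pair of brass posts: point midway between them on the track's centre line, at the plate's top. Posts 8 mm thick, 45 mm tall, 46.5 mm clear between them. A 50 mm ball stops with its centre 10 mm short of it
- nogo_gate (a point): second pair of brass posts, 8 mm thick, 45 mm tall, 39.5 mm clear between them; point midway between them, at the plate's top. A 43 mm ball stops 9 mm short of it
- end_post (a point): foot of the single dark end post on the centre line (8 mm thick, 30 mm tall), at the plate's top. A 36 mm ball stops 22 mm short of it
- tray: tray for good balls: loose oblong wooden tray, 200 (x) x 110 (y) mm outside, 25 mm high, walls 6 mm and floor about 6 mm; origin at the centre of its underside. It stands at one side of the track, the pan at the other; either may be left or right
- pan: pan for rejects: loose square steel pan, 135 x 135 mm outside, 25 mm high, walls 4 mm and floor about 4 mm; origin at the centre of its underside
- spray: bystander: green bottle, 60 mm thick, 170 mm tall; origin at the centre of its underside
- tin: bystander, not always there: tin, 80 mm thick, 90 mm tall; origin at the centre of its underside
- driver: bystander: screwdriver lying on the bench beyond the track; origin at the middle of its underside
- ball1a: steel ball, if present the first in the row (place 1); origin at its centre. Its diameter is 36, 43 or 50 mm (0.19, 0.33 or 0.51 kg): the gauge tells which. At most one of the ball1 bodies is present. Oiled: slides easily (friction 0.2 on the jig); rolls, but soon stops
- ball1b: steel ball, if present the first in the row (place 1); origin at its centre. Its diameter is 36, 43 or 50 mm (0.19, 0.33 or 0.51 kg): the gauge tells which. At most one of the ball1 bodies is present. Oiled: slides easily (friction 0.2 on the jig); rolls, but soon stops
- ball1c: steel ball, if present the first in the row (place 1); origin at its centre. Its diameter is 36, 43 or 50 mm (0.19, 0.33 or 0.51 kg): the gauge tells which. At most one of the ball1 bodies is present. Oiled: slides easily (friction 0.2 on the jig); rolls, but soon stops
- ball2a: steel ball, if present the second in the row (place 2); origin at its centre. Its diameter is 36, 43 or 50 mm (0.19, 0.33 or 0.51 kg): the gauge tells which. At most one of the ball2 bodies is present. Oiled: slides easily (friction 0.2 on the jig); rolls, but soon stops
- ball2b: steel ball, if present the second in the row (place 2); origin at its centre. Its diameter is 36, 43 or 50 mm (0.19, 0.33 or 0.51 kg): the gauge tells which. At most one of the ball2 bodies is present. Oiled: slides easily (friction 0.2 on the jig); rolls, but soon stops
- ball2c: steel ball, if present the second in the row (place 2); origin at its centre. Its diameter is 36, 43 or 50 mm (0.19, 0.33 or 0.51 kg): the gauge tells which. At most one of the ball2 bodies is present. Oiled: slides easily (friction 0.2 on the jig); rolls, but soon stops
- ball3a: steel ball, if present the third in the row (place 3); origin at its centre. Its diameter is 36, 43 or 50 mm (0.19, 0.33 or 0.51 kg): the gauge tells which. At most one of the ball3 bodies is present. Oiled: slides easily (friction 0.2 on the jig); rolls, but soon stops
- ball3b: steel ball, if present the third in the row (place 3); origin at its centre. Its diameter is 36, 43 or 50 mm (0.19, 0.33 or 0.51 kg): the gauge tells which. At most one of the ball3 bodies is present. Oiled: slides easily (friction 0.2 on the jig); rolls, but soon stops
- ball3c: steel ball, if present the third in the row (place 3); origin at its centre. Its diameter is 36, 43 or 50 mm (0.19, 0.33 or 0.51 kg): the gauge tells which. At most one of the ball3 bodies is present. Oiled: slides easily (friction 0.2 on the jig); rolls, but soon stops
- ball4a: steel ball, if present the fourth in the row (place 4); origin at its centre. Its diameter is 36, 43 or 50 mm (0.19, 0.33 or 0.51 kg): the gauge tells which. At most one of the ball4 bodies is present. Oiled: slides easily (friction 0.2 on the jig); rolls, but soon stops
- ball4b: steel ball, if present the fourth in the row (place 4); origin at its centre. Its diameter is 36, 43 or 50 mm (0.19, 0.33 or 0.51 kg): the gauge tells which. At most one of the ball4 bodies is present. Oiled: slides easily (friction 0.2 on the jig); rolls, but soon stops
Mind the look-alikes: they are no part of the job. What is shaped like the ball4b but pink is not meant. What is shaped like the ball3b but red is not meant.

How it is judged:
By the outcome, as a careful person would: the job done as asked, in the order asked, and still so for the second after the job is handed in, with the robot touching nothing.
Of ball1a, ball1b, ball1c only 1 to 1 are there at a start; the rules pass over those that are not, and their reading is None.
Of ball2a, ball2b, ball2c only 1 to 1 are there at a start; the rules pass over those that are not, and their reading is None.
Of ball3a, ball3b, ball3c only 1 to 1 are there at a start; the rules pass over those that are not, and their reading is None.
Of ball4a, ball4b, tin only 1 to 1 are there at a start; the rules pass over those that are not, and their reading is None.
At some moment in a run one of tray, pan may be knocked a few centimetres aside while the robot is not near it.
Once in a run the grip may slacken for a moment while it holds something.
It also fails if it takes over 210 s, if anything falls off the work surface, if the arm or the gripper's body presses on something with over 40 N, if the wrist force passes 120 N, or if a joint passes its speed limit or range.

### The arm

A 6-joint arm with a two-finger parallel gripper is mounted at the origin on the work surface. World frame = base frame: x ahead of the robot, y to its left, z up, the work surface at z = 0. Lengths are in mm, angles in rad, forces in N, time in s.
With the tool pointing down it reaches from about 375 to 925 mm from the base axis. Payload 5.7 kg.
Tool frame: the origin (TCP) lies at the very end of the fingers, on their centre line; the grasp point (between the pads) lies 19 mm behind it; z points along the fingers, y is the line along which they close (so a half turn about z gives the same grasp; the last joint's range is limited). The gripper opens to 85 mm and grips with 20 to 120 N. Pads are 22 mm wide; open, the fingers measure 114 mm over their backs; the gripper's body (76 mm by 85 mm) begins 54 mm behind the grasp point. The pads swing forward as they close: fully open they stand 13 mm farther back than shut.
Start: joints at [-1.298, 0.359, 1.51, -0, 1.272, -0.115], TCP at [226.874, -555.42, 231.267] pointing down, gripper open.
Joint ranges: [-2.97, 2.97], [-1.01, 2.36], [0.21, 2.38], [-0.96, 4.11], [0.2, 2.71], [-2.98, 2.98]. Speed limits (rad/s): [2.39, 2.39, 3.14, 3.14, 3.14, 3.14].

### API

Orientations are given as a unit quaternion [w, x, y, z].
In Python, from cell import bot, snapshot gives the robot as it stands.
- The arm moves only by the shell command python3 -m jog 'ROWS' [OPENING]. ROWS is text: rows parted by semicolons, each of 6 numbers parted by spaces: the shift along the world's x, y, z as a fraction of full scale, then the turn, a rotation vector about the world's x, y, z as a fraction of full scale. A call has exactly 8 rows; each row is the pose to reach, as a shift and turn from the pose commanded when the call began; what a row does not reach only later rows make up. Full scale, the value 1, is 0.1 m for a shift and 120 degrees for a turn. A row lasts 1/10 s, in which the tool goes at most 50 mm and 8.59 degrees, less where a joint would pass 70% of its speed; a pose out of reach is approached as far as the arm can. A call with a number of a shift or a turn outside -1 to 1 is refused whole. A call with a gripper value outside its range is refused whole. OPENING is the gripper's target within -1 to 1 (fully open at 1, half-way at 0, shut at -1), set as the call begins (- or left out, the last holds). The fingers move at their own pace and stop on an object; the grip force is fixed at half the most. Time passes only in rows, so rows that repeat a pose let the fingers close, or fill a call up. It gives the time, the measured TCP pose, the force, the opening and the grip force at its end, in the units of the state.
- bot.state(): the state, without advancing time (a new reading comes with each control period).
- snapshot(name): name is "side" or "top" or "wrist"; returns a dict with "frame" (400x640x3 uint8, blue, green, red), "camera_matrix" (3x3 intrinsics, pixels), "rvec" (rotation vector, rad) and "tvec" (3), from world to camera coordinates, as OpenCV has them; the wrist camera has in their place "hand_eye" (4x4, takes a point from camera to tool coordinates, whose origin is the TCP and whose axes are the flange's). Camera axes: x right, y down, z forward; pixel columns grow to the right and rows downward; lengths in mm; the calibration is good to about 2 mm. A picture is of the moment at which its call begins: read the wrist's pose just before it. There is no depth.
- bot.sign_off(): hands the job in; it is judged then, once.
The state is a dict: "clock": time; "joints": joint angles; "joint_velocities": joint speeds; "joint_torque": joint torques, N m; "tcp_pos": TCP position; "tcp_rot": TCP orientation; "force": force on the tool from outside, world axes, zero at the start; "moment": the same for the moment, N m; "gripper_width": finger opening in mm; "grip_force": force on a finger pad.
Only numpy, scipy, OpenCV 4.12 (cv2) and the standard library are available. Lean on these libraries where they do the work, as an engineer would, in place of code of your own. Each camera call takes 0.05 s, during which the arm holds its last target. There are 200 camera calls.

## Working session

There is one attempt and no reset: what is moved stays moved. The work goes in short steps, Python scripts to look and compute and a shell command to move; the robot and the scene stay as the last step left them, time stands still between calls to the robot, and variables do not carry over. Pictures are saved under pics/ and viewed, at most 14 in all, crops included, and the job is handed in when it is done.

```bash
mkdir -p pics; ls
cat > h.py <<'E'
import cv2,numpy as np
from cell import bot,snapshot
def save(n,f):
    s=snapshot(n);cv2.imwrite(f'pics/{f}.png',s['frame']);np.savez(f'pics/{f}.npz',**{k:v for k,v in s.items()});return s
def load(f): return dict(np.load(f'pics/{f}.npz'))
def ray(s,uv,z):
    K=s['camera_matrix'];R=cv2.Rodrigues(s['rvec'])[0];t=np.ravel(s['tvec'])
    o=-R.T@t;d=R.T@np.linalg.inv(K)@np.array([*uv,1.]);return o+d*(z-o[2])/d[2]
def proj(s,p): return cv2.projectPoints(np.array(p,float).reshape(-1,3),s['rvec'],s['tvec'],s['camera_matrix'],None)[0][:,0]
E
python3 - <<'E'
from h import *
save('top','top0');save('side','side0')
print(bot.state())
E
```

```text
pics
{'clock': 0.1, 'joints': array([-1.29809365e+00,  3.59437510e-01,  1.51136779e+00, -4.09926359e-05,
        1.27252764e+00, -1.15092170e-01]), 'joint_velocities': array([ 0.00094754, -0.00127549, -0.00445844, -0.00017021,  0.00067458,
       -0.00194912]), 'joint_torque': array([ 5.77888295e-04, -5.28655064e+01, -2.79349548e+01, -4.36106602e-04,
        5.03377421e-03,  2.02969034e-06]), 'tcp_pos': array([ 226.69633931, -554.82426395,  230.51837969]), 'tcp_rot': array([-8.65898604e-04,  9.81259180e-01,  1.92690592e-01, -8.80260337e-05]), 'force': array([-0.82405796,  0.48236275, -0.57610715]), 'moment': array([-0.02178136, -0.02607981, -0.00884972]), 'grip_force': 0.0, 'gripper_width': 85.34457592179533}
```

View pics/top0.png

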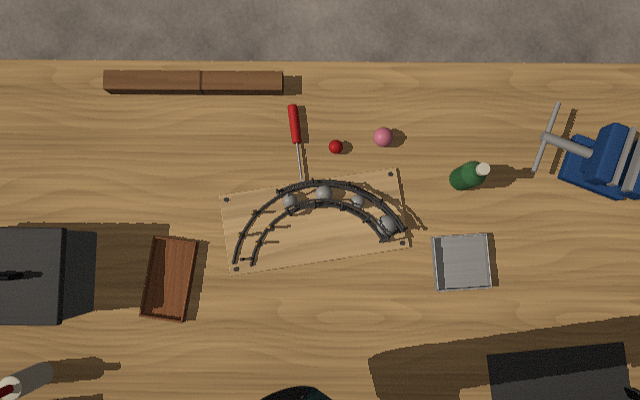

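View pics/side0.png

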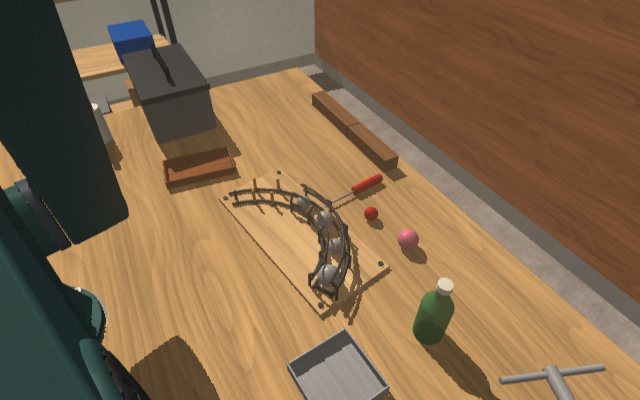

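The top view shows the tray on the left (px ~170,278), the pan on the right (462,262) and four balls at (291,200), (323,192), (358,200) and (388,223). Next I enlarge the plate region.

Run:
```python
from h import *
s=load('top0');im=s['frame']
cv2.imwrite('pics/c0.png',cv2.resize(im[160:285,212:420],None,fx=3.8,fy=3.8,interpolation=cv2.INTER_CUBIC))
hsv=cv2.cvtColor(im,cv2.COLOR_BGR2HSV)
for p in [(300,240),(350,230),(300,320),(200,220),(170,278),(462,262),(120,150)]: print(p,hsv[p[1],p[0]])
c=[(222,196),(396,169),(410,247),(231,273)]
P=np.array([ray(s,p,10) for p in c]);print(P.round(0),[np.linalg.norm(P[i]-P[i-1]).round() for i in range(4)])
```

```text
(300, 240) [ 18 100 178]
(350, 230) [ 18  99 180]
(300, 320) [ 17 116 154]
(200, 220) [ 17 120 153]
(170, 278) [ 12 145 120]
(462, 262) [ 18  24 129]
(120, 150) [ 17 114 152]
[[ 641.  243.   10.]
 [ 712. -197.   10.]
 [ 515. -231.   10.]
 [ 448.  216.   10.]] [np.float64(194.0), np.float64(446.0), np.float64(200.0), np.float64(451.0)]
```

View pics/c0.png

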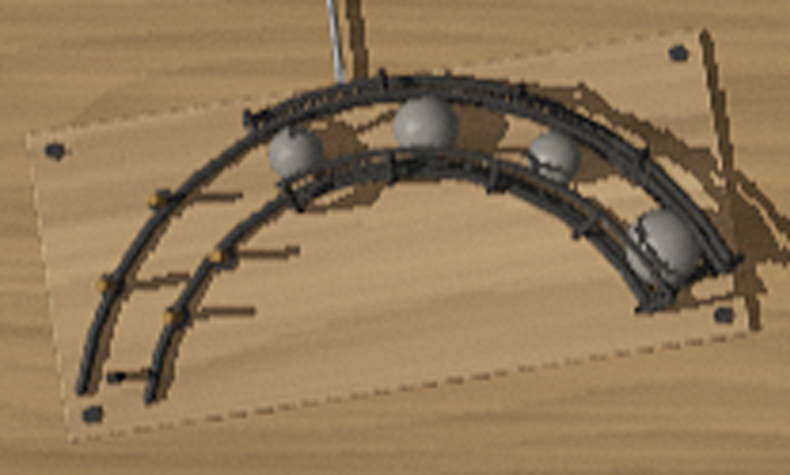

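```bash
cat >> h.py <<'E'
def fit2d(A,B):  # rigid B=R A+t
    a,b=A.mean(0),B.mean(0);U,_,Vt=np.linalg.svd((A-a).T@(B-b));R=Vt.T@np.diag([1,np.linalg.det(Vt.T@U.T)])@U.T
    return R,b-R@a
def c2p(c,f=3.8,o=(212,160)): return ((c[0]+.5)/f-.5+o[0],(c[1]+.5)/f-.5+o[1])
E
python3 - <<'E'
from h import *
s=load('top0')
cr=[(28,134),(705,30),(755,330),(72,438)]
B=np.array([ray(s,c2p(c),10)[:2] for c in cr]);A=np.array([[102.5,227.5],[102.5,-227.5],[-102.5,-227.5],[-102.5,227.5]])
R,t=fit2d(A,B);th=np.arctan2(R[1,0],R[0,0]);print('plate',t.round(1),th.round(4),(A@R.T+t-B).round(1).tolist())
pp=[(159,198,.685,27.25,55),(220,255,.685,-27.25,55),(106,284,.97,23.75,55),(176,317,.97,-23.75,55),(113,377,1.23,0,40)]
A2=np.array([[(200+d)*np.cos(a),(200+d)*np.sin(a)] for _,_,a,d,_ in pp]);B2=np.array([ray(s,c2p(p[:2]),p[4])[:2] for p in pp])
R2,t2=fit2d(A2,B2);print('arc',t2.round(1),np.arctan2(R2[1,0],R2[0,0]).round(4),(A2@R2.T+t2-B2).round(1).tolist())
c=(B2-A2@R.T);print(c.round(1).tolist(),(R.T@(c.mean(0)-t)).round(1))
for b,z in [((296,153),31),((426,123),35),((555,157),29),((665,246),35)]:
    p=ray(s,c2p(b),z)[:2];q=R.T@(p-c.mean(0));print('ball',p.round(1),np.hypot(*q).round(1),np.arctan2(q[1],q[0]).round(3))
im=s['frame'];hsv=cv2.cvtColor(im,cv2.COLOR_BGR2HSV)
m=cv2.inRange(hsv,(0,130,60),(14,255,200));m[:,:120]=0;m[:230]=0
m2=cv2.inRange(hsv,(0,0,90),(179,50,255));m2[:225]=0;m2[:,:425]=0;m2[300:]=0;m2[:,505:]=0
for n,M in (('tray',m),('pan',m2)):
    k=max(cv2.findContours(M,0,2)[0],key=cv2.contourArea);r=cv2.minAreaRect(k);bx=cv2.boxPoints(r)
    W=np.array([ray(s,p,22)[:2] for p in bx]);print(n,r,W.round(0).tolist(),W.mean(0).round(1))
E
```

```text
plate [579.8   8.7] 0.1604 [[1.2, -0.5], [1.5, 0.8], [-1.5, -0.6], [-1.2, 0.3]]
arc [445.7 -12.6] 0.1469 [[0.4, -0.1], [-0.3, -1.1], [0.2, 0.4], [-0.0, 2.4], [-0.3, -1.5]]
[[447.6, -14.5], [447.7, -13.0], [448.2, -14.2], [447.9, -16.0], [448.6, -11.6]] [-133.7   -1.2]
ball [629.8  70.4] 200.4 0.274
ball [649.5 -14.1] 201.5 -0.162
ball [628.3 -98.5] 199.2 -0.599
ball [ 570.4 -169. ] 197.6 -1.063
tray ((167.10733032226562, 278.2577819824219), (44.16318893432617, 84.25701904296875), 9.865806579589844) [[344.0, 438.0], [546.0, 410.0], [528.0, 301.0], [326.0, 331.0]] [436.1 370.1]
pan ((461.05865478515625, 262.2034606933594), (55.72351837158203, 56.88615798950195), 85.2363510131836) [[541.0, -279.0], [553.0, -420.0], [417.0, -428.0], [405.0, -289.0]] [ 478.9 -354.1]
```

```bash
M='.09 .12 0 0 0 0;.18 .25 0 0 0 0;.27 .38 0 0 0 0;.36 .5 0 0 0 0;.45 .63 0 0 0 0;.54 .76 0 0 0 0;.62 .87 0 0 0 0;.69 .97 0 0 0 0'
python3 -m jog '.09 .12 0 0 0 -.01;.18 .25 0 0 0 -.02;.27 .38 0 0 0 -.03;.36 .5 0 0 0 -.04;.45 .63 0 0 0 -.05;.54 .76 0 0 0 -.06;.62 .87 0 0 0 -.07;.69 .97 0 0 0 -.08' -1
python3 -m jog '.09 .12 0 0 0 0;.18 .25 0 0 0 0;.27 .38 0 0 0 0;.36 .5 0 0 0 0;.45 .63 0 0 0 0;.54 .76 0 0 0 0;.62 .87 0 0 0 0;.69 .97 0 0 0 0'
python3 -m jog '.09 .12 0 0 0 0;.18 .25 0 0 0 0;.27 .38 0 0 0 0;.36 .5 0 0 0 0;.45 .63 0 0 0 0;.54 .76 0 0 0 0;.62 .87 0 0 0 0;.69 .97 0 0 0 0'
python3 -m jog '.09 .12 0 0 0 0;.18 .25 0 0 0 0;.27 .38 0 0 0 0;.36 .5 0 0 0 0;.45 .63 0 0 0 0;.54 .76 0 0 0 0;.62 .87 0 0 0 0;.69 .97 0 0 0 0'
python3 -m jog '.09 .12 0 0 0 0;.18 .25 0 0 0 0;.27 .38 0 0 0 0;.36 .5 0 0 0 0;.45 .63 0 0 0 0;.54 .76 0 0 0 0;.62 .87 0 0 0 0;.69 .97 0 0 0 0'
python3 -m jog '.09 .12 0 0 0 0;.18 .25 0 0 0 0;.27 .38 0 0 0 0;.36 .5 0 0 0 0;.45 .63 0 0 0 0;.54 .76 0 0 0 0;.69 .95 0 0 0 0;.69 .95 0 0 0 0'
cat >> h.py <<'E'
from scipy.spatial.transform import Rotation as Ro
def wrist(f):
    st=bot.state();s=snapshot('wrist');cv2.imwrite(f'pics/{f}.png',s['frame'])
    w,x,y,z=st['tcp_rot'];T=np.eye(4);T[:3,:3]=Ro.from_quat([x,y,z,w]).as_matrix();T[:3,3]=st['tcp_pos']
    C=np.linalg.inv(T@s['hand_eye']);s['rvec']=cv2.Rodrigues(C[:3,:3])[0];s['tvec']=C[:3,3].copy()
    np.savez(f'pics/{f}.npz',**s);return s
def info():
    st=bot.state();w,x,y,z=st['tcp_rot'];R=Ro.from_quat([x,y,z,w]).as_matrix()
    print('t',st['clock'],st['tcp_pos'].round(1),'ydir',np.arctan2(R[1,1],R[0,1]).round(3),'tilt',R[2,2].round(4),'F',st['force'].round(1),st['gripper_width'].round(1),round(st['grip_force'],1))
E
python3 -c "
from h import *
info();wrist('w0')"
```

```text
clock: 0.9
tcp_pos: [296.1, -457.4, 230.9]
tcp_rot: [-0.001, 0.994, 0.11, -0.0]
force: [0.4, 0.4, 0.2]
gripper_width: 0.1
grip_force: 0.0
clock: 1.7
tcp_pos: [365.6, -360.4, 231.3]
tcp_rot: [-0.0, 0.994, 0.11, 0.0]
force: [-0.8, -0.2, 0.7]
gripper_width: -0.2
grip_force: 0.0
clock: 2.5
tcp_pos: [434.6, -263.5, 231.3]
tcp_rot: [-0.0, 0.994, 0.11, 0.0]
force: [0.3, 1.1, 0.2]
gripper_width: -0.1
grip_force: 0.0
clock: 3.3
tcp_pos: [503.6, -166.5, 231.2]
tcp_rot: [-0.0, 0.994, 0.11, 0.0]
force: [0.0, 0.0, -0.6]
gripper_width: 0.3
grip_force: 0.0
clock: 4.1
tcp_pos: [572.6, -69.4, 231.2]
tcp_rot: [-0.0, 0.994, 0.11, 0.0]
force: [0.0, -0.5, -0.9]
gripper_width: -0.6
grip_force: 0.0
clock: 4.9
tcp_pos: [642.9, 27.2, 231.2]
tcp_rot: [-0.0, 0.994, 0.111, 0.001]
force: [-1.0, -0.1, 0.2]
gripper_width: -0.1
grip_force: 0.0Traceback (most recent call last):
  File "<string>", line 3, in <module>
    info();wrist('w0')
    ~~~~^^
  File "h.py", line 22, in info
    print('t',st['clock'],st['tcp_pos'].round(1),'ydir',np.arctan2(R[1,1],R[0,1]).round(3),'tilt',R[2,2].round(4),'F',st['force'].round(1),st['gripper_width'].round(1),round(st['grip_force'],1))
                                                                                                                                           ^^^^^^^^^^^^^^^^^^^^^^^^^
AttributeError: 'float' object has no attribute 'round'
```

```bash
sed -i "s/st\['gripper_width'\].round(1)/round(st['gripper_width'],1)/" h.py
cat >> h.py <<'E'
C=np.array([447.7,-13.5]);TH=.155
def pt(a,z=10,r=200,C=None,th=None):
    C=globals()['C'] if C is None else C;th=TH if th is None else th
    return np.array([C[0]+r*np.cos(th+a),C[1]+r*np.sin(th+a),z])
E
python3 - <<'E'
from h import *
info();s=wrist('w0');im=s['frame'].copy()
for a,d,z in [(.685,27.25,55),(.685,-27.25,55),(.97,23.75,55),(.97,-23.75,55),(1.23,0,40),(.345,18.5,68),(.345,-18.5,68),(.345,30,41),(.345,-30,41),(-.1,18.5,68),(-.1,-18.5,68),(.26,0,31.5),(-.18,0,35)]:
    u=proj(s,pt(a,z,200+d))[0];print(a,d,u.round(0));cv2.circle(im,(int(u[0]),int(u[1])),2,(0,0,255),-1)
cv2.imwrite('pics/w0o.png',im)
E
```

```text
t 4.9 [642.9  27.2 231.2] ydir -1.349 tilt -1.0 F [-1.  -0.1  0.2] -0.1 0.0
0.685 27.25 [192. 193.]
0.685 -27.25 [228. 234.]
0.97 23.75 [156. 236.]
0.97 -23.75 [195. 261.]
1.23 0 [164. 278.]
0.345 18.5 [259. 172.]
0.345 -18.5 [272. 208.]
0.345 30 [261. 155.]
0.345 -30 [279. 209.]
-0.1 18.5 [361. 166.]
-0.1 -18.5 [354. 203.]
0.26 0 [287. 177.]
-0.18 0 [369. 180.]
```

View pics/w0o.png

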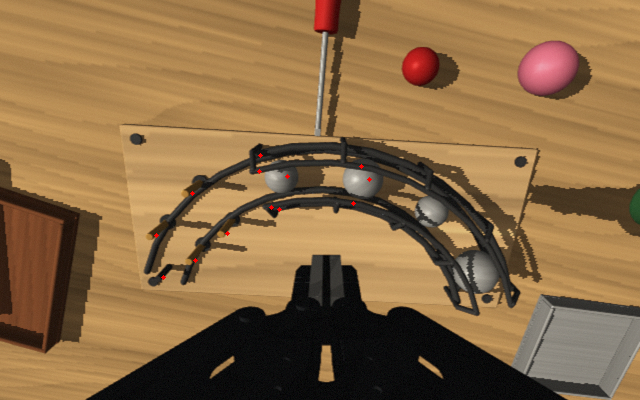

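The overlay falls close to the posts and cage. I zoom in on the posts and cage end to refine the position.

Run:
```python
from h import *
im=cv2.imread('pics/w0.png')
cv2.imwrite('pics/c1.png',cv2.resize(im[138:295,120:320],None,fx=3.8,fy=3.8,interpolation=cv2.INTER_CUBIC))
```

```text
(no output)
```

View pics/c1.png

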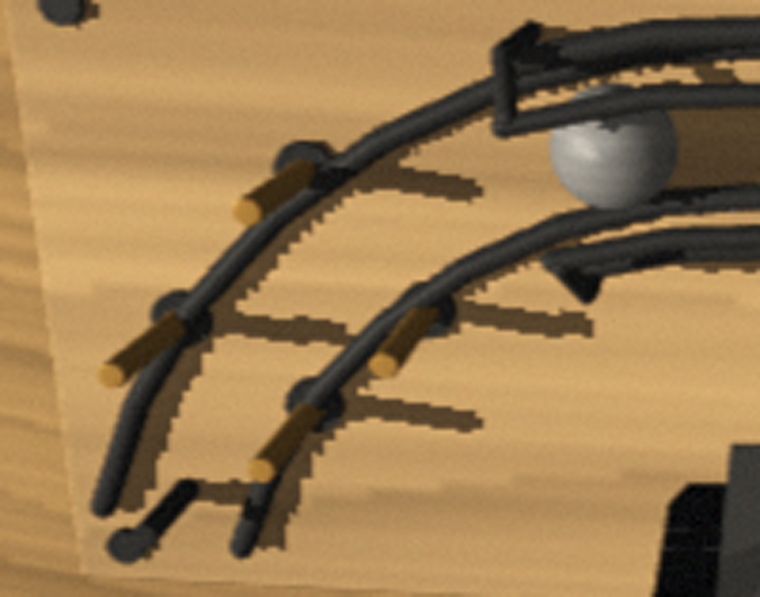

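Run:
```python
from h import *
s=load('w0')
pp=[(247,209,.685,27.25,55),(384,363,.685,-27.25,55),(112,373,.97,23.75,55),(263,467,.97,-23.75,55),(127,545,1.23,0,40),(503,128,.345,18.5,65),(553,258,.345,-18.5,65)]
A=np.array([[(200+d)*np.cos(a),(200+d)*np.sin(a)] for _,_,a,d,_ in pp]);B=np.array([ray(s,c2p(p[:2],3.8,(120,138)),p[4])[:2] for p in pp])
for n in (5,7):
    R,t=fit2d(A[:n],B[:n]);print(t.round(1),np.arctan2(R[1,0],R[0,0]).round(4),(A@R.T+t-B).round(1).tolist())
# ball 1 size/pos, wires of slot at place 1
im=s['frame'];
th=np.arctan2(R[1,0],R[0,0])
for u,rr in [((281,176),17),((363,181),20),((432,211),17),((479,271),23)]:
    for D in (36,43,50):
        p=ray(s,u,10+D/2);q=R.T@(p[:2]-t);R3=cv2.Rodrigues(s['rvec'])[0];dz=(R3@p+np.ravel(s['tvec']))[2]
        print(D,np.hypot(*q).round(1),np.arctan2(q[1],q[0]).round(3),'px r',(s['camera_matrix'][0,0]*D/2/dz).round(1),end=' | ')
    print()
```

```text
[444.3  -4.8] 0.149 [[-1.4, 0.3], [-1.8, 0.7], [-0.6, 0.9], [-1.3, 1.7], [5.0, -3.6], [-1.0, 0.2], [-2.3, 0.5]]
[445.6  -5.5] 0.1541 [[-1.0, 0.3], [-1.2, 0.6], [-0.4, 0.7], [-0.9, 1.3], [5.2, -4.1], [-0.3, 0.5], [-1.5, 0.6]]
36 200.3 0.253 px r 16.8 | 43 201.0 0.25 px r 20.2 | 50 201.7 0.247 px r 23.8 | 
36 198.0 -0.194 px r 16.7 | 43 198.8 -0.191 px r 20.1 | 50 199.5 -0.188 px r 23.7 | 
36 203.1 -0.62 px r 16.2 | 43 203.4 -0.612 px r 19.6 | 50 203.6 -0.604 px r 23.0 | 
36 208.7 -1.101 px r 15.2 | 43 207.8 -1.089 px r 18.4 | 50 207.0 -1.076 px r 21.6 |
```

Run:
```python
from h import *
s=load('w0');st=bot.state();print('tcp in wrist',proj(s,st['tcp_pos'])[0], st['tcp_pos'], 'fingertip z+? ')
a=save('side','side1');f=4.0;o=(210,170)
im=cv2.resize(a['frame'][170:310,210:400],None,fx=f,fy=f,interpolation=cv2.INTER_CUBIC)
def dot(p,c):
    u=(proj(a,p)[0]-o+.5)*f-.5;cv2.circle(im,(int(u[0]),int(u[1])),2,c,-1)
for Cc,th,c in [((447.7,-13.5),.155,(0,0,255)),((446,-5),.152,(255,0,0))]:
    for ang,d,z in [(.685,27.25,55),(.685,-27.25,55),(.97,23.75,55),(.97,-23.75,55),(1.23,0,40),(.345,18.5,68),(.345,-18.5,68)]: dot(pt(ang,z,200+d,Cc,th),c)
u=proj(a,st['tcp_pos'])[0];print(u)
cv2.imwrite('pics/c2.png',im);
```

```text
tcp in wrist [327.62398044 270.56154146] [641.76074542  25.96818474 231.08950093] fingertip z+? 
[314.95702259 146.11625994]
```

View pics/c2.png

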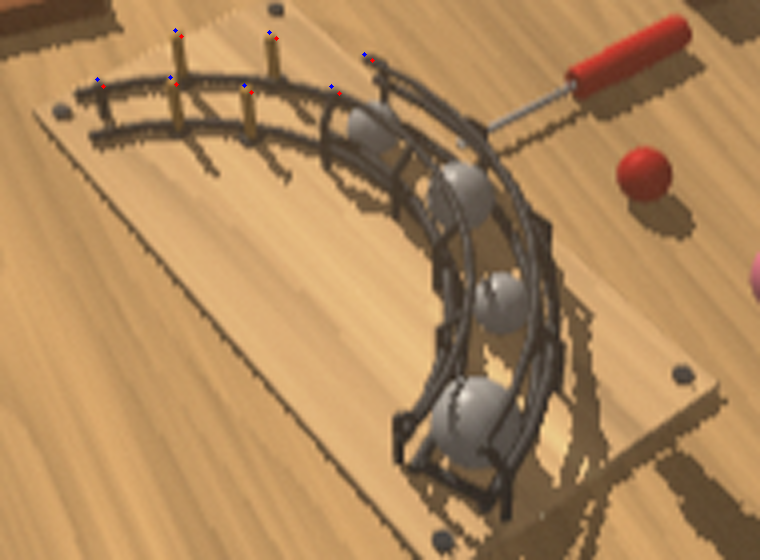

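Red (top-view fit) sits exactly on the post tops in the side view, so I use that. Next I go lower over the slot and check the fingertip in the side view.

```bash
python3 -m jog '0 0.01 -.12 0 0 0;0 .02 -.25 0 0 0;0 .03 -.37 0 0 0;0 .035 -.5 0 0 0;0 .035 -.63 0 0 0;0 .035 -.76 0 0 0;0 .035 -.9 0 0 0;0 .035 -1 0 0 0' | head -2
python3 -m jog '0 0 -.1 0 0 0;0 0 -.2 0 0 0;0 0 -.25 0 0 0;0 0 -.3 0 0 0;0 0 -.3 0 0 0;0 0 -.3 0 0 0;0 0 -.3 0 0 0;0 0 -.3 0 0 0' | head -2
python3 - <<'E'
from h import *
ps=[]
for i in range(3):
    st=bot.state();ps.append(st['tcp_pos'])
    if i<2: snapshot('top')
info();p=np.mean(ps,0);print(np.array(ps).round(1).tolist())
a=save('side','side2');f=4.0;u=proj(a,p)[0];o=np.clip(u.astype(int)-(75,60),0,None)
im=cv2.resize(a['frame'][o[1]:o[1]+120,o[0]:o[0]+150],None,fx=f,fy=f,interpolation=cv2.INTER_CUBIC)
def dot(p,c):
    u=(proj(a,p)[0]-o+.5)*f-.5;cv2.circle(im,(int(u[0]),int(u[1])),2,c,-1)
dot(p,(0,0,255));dot(p-[0,0,33],(0,255,0))
for x in (-14,14): dot(p+[x*np.cos(1.79),x*np.sin(1.79),0],(255,0,255))
for x in (-11,11): dot(p+[x*np.cos(.22),x*np.sin(.22),0],(255,255,0))
cv2.imwrite('pics/c3.png',im)
E
```

```text
clock: 5.8
tcp_pos: [640.4, 28.0, 129.6]
clock: 6.6
tcp_pos: [641.2, 28.1, 101.7]
t 6.7 [641.1  28.1 101.6] ydir -1.351 tilt -1.0 F [ 0.9 -0.6 -0.6] -0.1 0.0
[[641.2, 28.1, 101.7], [641.2, 28.1, 101.7], [641.1, 28.1, 101.6]]
```

View pics/c3.png

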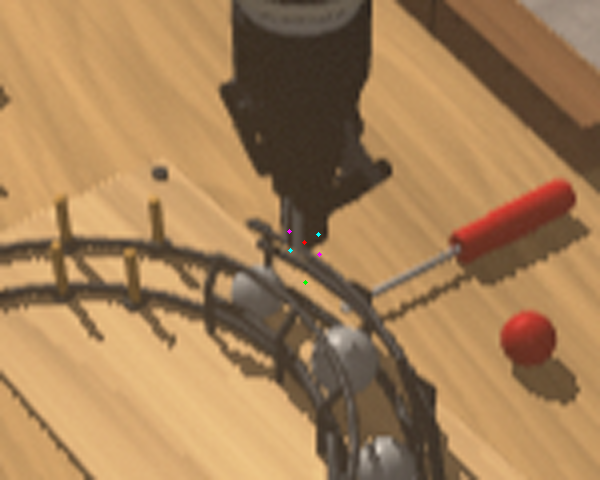

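Run:
```python
from h import *
s=load('side1')
for b,z in [((373,128),31.5),((462,196),35),((500,302),28),((474,422),35)]:
    p=ray(s,c2p(b,4.,(210,170)),z)[:2];q=p-C;print(p.round(1),np.hypot(*q).round(1),(np.arctan2(q[1],q[0])-TH).round(3))
print(pt(.06).round(1))
```

```text
[627.5  69.4] 198.0 0.277
[646.6 -14.8] 198.9 -0.161
[627.3 -94.5] 197.1 -0.579
[ 569.2 -165.2] 194.4 -1.051
[643.1  29.2  10. ]
```

```bash
python3 -m jog '.014 .014 0 0 0 0;.014 .014 -.1 0 0 0;.014 .014 -.2 0 0 0;.014 .014 -.28 0 0 0;.014 .014 -.34 0 0 0;.014 .014 -.4 0 0 0;.014 .014 -.45 0 0 0;.014 .014 -.45 0 0 0' | head -4
python3 -m jog '0 0 -.05 0 0 0;0 0 -.1 0 0 0;0 0 -.15 0 0 0;0 0 -.2 0 0 0;0 0 -.25 0 0 0;0 0 -.3 0 0 0;0 0 -.34 0 0 0;0 0 -.34 0 0 0' |head -4
```

```text
clock: 7.55
tcp_pos: [641.7, 29.5, 55.4]
tcp_rot: [-0.0, 0.994, 0.11, -0.001]
force: [0.1, -0.3, -0.1]
clock: 8.35
tcp_pos: [642.2, 29.5, 21.6]
tcp_rot: [-0.0, 0.994, 0.11, -0.0]
force: [0.9, 0.2, 0.3]
```

```bash
cat >> h.py <<'E'
def plan(a0,a1,n=8,p0=None,y0=None,z=None):
    """print jog rows along the arc from angle a0 to a1 (shift/turn in full scale units)"""
    p0=pt(a0) if p0 is None else np.array(p0,float);
    for a in np.linspace(a0,a1,n+1)[1:]:
        d=(pt(a)-p0)/100;print(f'{d[0]:.3f} {d[1]:.3f} 0 0 0 {(a-a0)/2.0944:.3f};',end='')
    print()
E
python3 - <<'E'
from h import *
plan(.063,.26);plan(.26,.42);plan(.42,.58);plan(.58,.74)
E
```

```text
-0.011 0.048 0 0 0 0.012;-0.024 0.096 0 0 0 0.024;-0.037 0.143 0 0 0 0.035;-0.052 0.190 0 0 0 0.047;-0.068 0.237 0 0 0 0.059;-0.085 0.283 0 0 0 0.071;-0.103 0.329 0 0 0 0.082;-0.122 0.374 0 0 0 0.094;
-0.016 0.036 0 0 0 0.010;-0.034 0.073 0 0 0 0.019;-0.052 0.108 0 0 0 0.029;-0.070 0.144 0 0 0 0.038;-0.090 0.179 0 0 0 0.048;-0.110 0.213 0 0 0 0.057;-0.130 0.248 0 0 0 0.067;-0.152 0.281 0 0 0 0.076;
-0.022 0.033 0 0 0 0.010;-0.045 0.066 0 0 0 0.019;-0.068 0.099 0 0 0 0.029;-0.092 0.131 0 0 0 0.038;-0.117 0.162 0 0 0 0.048;-0.142 0.193 0 0 0 0.057;-0.168 0.224 0 0 0 0.067;-0.195 0.254 0 0 0 0.076;
-0.027 0.029 0 0 0 0.010;-0.055 0.058 0 0 0 0.019;-0.083 0.087 0 0 0 0.029;-0.112 0.114 0 0 0 0.038;-0.141 0.141 0 0 0 0.048;-0.171 0.168 0 0 0 0.057;-0.202 0.194 0 0 0 0.067;-0.233 0.219 0 0 0 0.076;
```

```bash
python3 -m jog '-.011 .048 0 0 0 .012;-.024 .096 0 0 0 .024;-.037 .143 0 0 0 .035;-.052 .19 0 0 0 .047;-.068 .237 0 0 0 .059;-.085 .283 0 0 0 .071;-.103 .329 0 0 0 .082;-.122 .374 0 0 0 .094' |head -4
python3 -m jog '-.016 .036 0 0 0 .010;-.034 .073 0 0 0 .019;-.052 .108 0 0 0 .029;-.07 .144 0 0 0 .038;-.09 .179 0 0 0 .048;-.11 .213 0 0 0 .057;-.13 .248 0 0 0 .067;-.152 .281 0 0 0 .076' |head -4
python3 -c "
from h import *
info();save('side','side3');s=save('top','top3')
hs=cv2.cvtColor(load('side3')['frame'],cv2.COLOR_BGR2HSV)
a=load('side3')['frame'][130:310,210:400];b=s['frame'][160:285,212:402]
cv2.imwrite('pics/c4.png',np.vstack([cv2.resize(a,None,fx=3,fy=3)[:400],cv2.resize(b,(570,375))])[:600])
"
```

```text
clock: 9.15
tcp_pos: [630.7, 67.3, 22.5]
tcp_rot: [0.0, 0.978, 0.208, 0.001]
force: [3.7, 1.3, 0.6]
clock: 9.95
tcp_pos: [616.2, 95.4, 22.8]
tcp_rot: [0.0, 0.959, 0.285, 0.001]
force: [6.2, 2.9, 1.6]
t 9.95 [616.2  95.4  22.8] ydir -0.993 tilt -1.0 F [6.2 2.9 1.6] -0.1 0.3
```

The force pushes the fingers outward, so the track centre lies about 4 mm further in +y. That agrees with the ball places and the wrist view, so I correct it.

```bash
sed -i 's/^C=np.array.*;TH/C=np.array([446.8,-9.5]);TH/' h.py
python3 - <<'E'
from h import *
plan(.401,.56,p0=[614.9,95,10]);plan(.56,.72)
E
```

```text
-0.004 0.044 0 0 0 0.009;-0.026 0.077 0 0 0 0.019;-0.048 0.110 0 0 0 0.028;-0.071 0.142 0 0 0 0.038;-0.095 0.174 0 0 0 0.047;-0.120 0.205 0 0 0 0.057;-0.145 0.236 0 0 0 0.066;-0.171 0.266 0 0 0 0.076;
-0.027 0.030 0 0 0 0.010;-0.054 0.059 0 0 0 0.019;-0.081 0.088 0 0 0 0.029;-0.110 0.116 0 0 0 0.038;-0.138 0.144 0 0 0 0.048;-0.168 0.171 0 0 0 0.057;-0.198 0.198 0 0 0 0.067;-0.228 0.224 0 0 0 0.076;
```

View pics/c4.png

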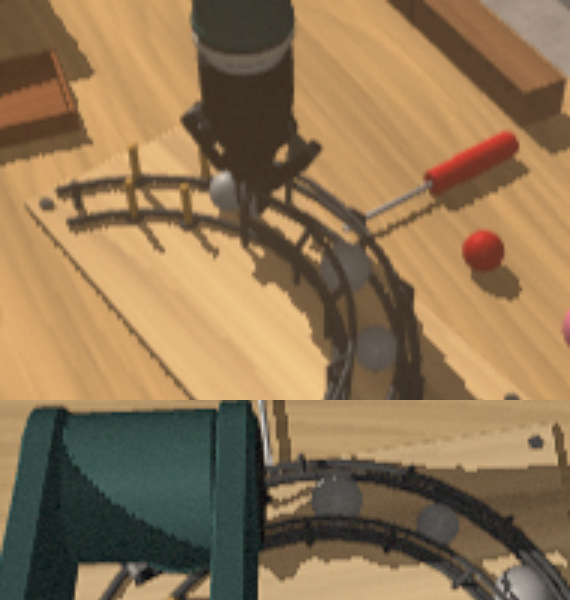

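Ball 1 is ahead of the fingers, just short of the go posts. I continue.

```bash
python3 -m jog '-.004 .044 0 0 0 .009;-.026 .077 0 0 0 .019;-.048 .11 0 0 0 .028;-.071 .142 0 0 0 .038;-.095 .174 0 0 0 .047;-.12 .205 0 0 0 .057;-.145 .236 0 0 0 .066;-.145 .236 0 0 0 .066' |head -4
python3 -c "
from h import *
s=save('side','side4');info()"
```

```text
clock: 10.85
tcp_pos: [599.7, 119.0, 22.2]
tcp_rot: [-0.0, 0.937, 0.35, -0.0]
force: [0.4, 0.7, -0.2]
t 10.9 [600.  118.8  22.3] ydir -0.856 tilt -1.0 F [ 0.7 -0.6 -0.6] -0.2 0.0
```

```bash
python3 -m jog '-.027 .03 0 0 0 .01;-.054 .059 0 0 0 .019;-.081 .088 0 0 0 .029;-.110 .116 0 0 0 .038;-.138 .144 0 0 0 .048;-.168 .171 0 0 0 .057;-.198 .198 0 0 0 .067;-.228 .224 0 0 0 .076' |head -4
python3 - <<'E'
from h import *
s=save('side','side5');info()
im=s['frame'][130:270,205:335];cv2.imwrite('pics/c5.png',cv2.resize(im,None,fx=4,fy=4,interpolation=cv2.INTER_CUBIC))
p=bot.state()['tcp_pos'];q=p[:2]-C;print(np.hypot(*q),np.arctan2(q[1],q[0])-TH)
E
```

```text
clock: 11.7
tcp_pos: [577.3, 141.2, 22.3]
tcp_rot: [-0.0, 0.906, 0.424, -0.0]
force: [0.5, -0.2, -0.5]
t 11.75 [576.5 141.5  22.2] ydir -0.694 tilt -1.0 F [-0.3  0.4  0.1] 0.2 0.0
199.12152809016035 0.7061176342232187
```

View pics/c5.png

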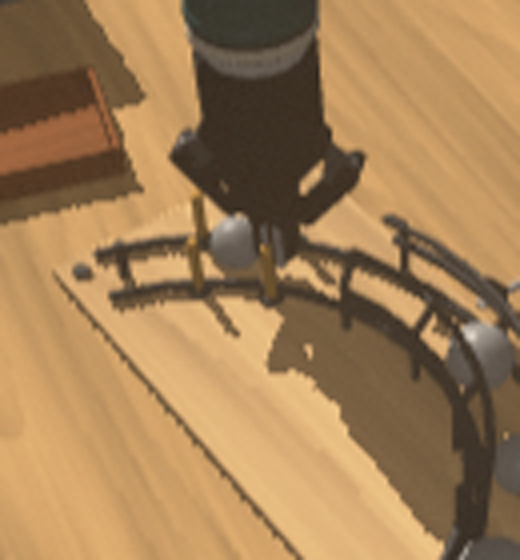

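Ball 1 has passed the go posts and is just short of the no-go posts. I nudge it on while watching the force.

```bash
python3 -c "
from h import *
plan(.71,.75,8);plan(.75,.77,4);plan(.77,.79,4)"
python3 -m jog '-.007 .006 0 0 0 .002;-.015 .013 0 0 0 .005;-.022 .02 0 0 0 .007;-.03 .026 0 0 0 .01;-.037 .033 0 0 0 .012;-.045 .039 0 0 0 .014;-.053 .046 0 0 0 .017;-.061 .052 0 0 0 .019' |head -4
```

```text
-0.008 0.006 0 0 0 0.002;-0.015 0.013 0 0 0 0.005;-0.023 0.019 0 0 0 0.007;-0.031 0.026 0 0 0 0.010;-0.038 0.032 0 0 0 0.012;-0.046 0.038 0 0 0 0.014;-0.054 0.044 0 0 0 0.017;-0.062 0.051 0 0 0 0.019;
-0.008 0.006 0 0 0 0.002;-0.016 0.012 0 0 0 0.005;-0.024 0.018 0 0 0 0.007;-0.032 0.024 0 0 0 0.010;
-0.008 0.006 0 0 0 0.002;-0.016 0.012 0 0 0 0.005;-0.024 0.018 0 0 0 0.007;-0.032 0.024 0 0 0 0.010;
clock: 12.55
tcp_pos: [571.4, 146.2, 22.3]
tcp_rot: [-0.0, 0.897, 0.441, 0.0]
force: [-0.3, 0.0, -0.2]
```

```bash
python3 -m jog '-.008 .006 0 0 0 .002;-.016 .012 0 0 0 .005;-.024 .018 0 0 0 .007;-.024 .018 0 0 0 .007;-.032 .024 0 0 0 .01;-.032 .024 0 0 0 .01;-.032 .024 0 0 0 .01;-.032 .024 0 0 0 .01' |head -4
python3 - <<'E'
from h import *
s=save('side','side6');info()
im=s['frame'][130:270,205:335];cv2.imwrite('pics/c6.png',cv2.resize(im,None,fx=4,fy=4,interpolation=cv2.INTER_CUBIC))
hs=cv2.cvtColor(s['frame'],cv2.COLOR_BGR2HSV);m=cv2.inRange(hs,(0,0,70),(179,60,255));m[:170]=0;m[215:]=0;m[:,:235]=0;m[:,290:]=0
for k in cv2.findContours(m,0,2)[0]:
    if cv2.contourArea(k)>20: print(cv2.boundingRect(k),cv2.contourArea(k))
for D in (36,43): print(D,[ (a,proj(s,pt(a,10+D/2))[0].round(1).tolist()) for a in (.88,.925,.97)])
E
```

```text
clock: 13.35
tcp_pos: [568.3, 148.6, 22.3]
tcp_rot: [-0.0, 0.893, 0.45, -0.0]
force: [0.5, 0.1, -0.0]
t 13.4 [568.3 148.6  22.3] ydir -0.636 tilt -1.0 F [ 0.2  0.6 -0. ] 0.3 0.0
(254, 183, 11, 13) 88.0
36 [(0.88, [261.4, 191.4]), (0.925, [258.0, 191.3]), (0.97, [254.7, 191.4])]
43 [(0.88, [261.2, 190.4]), (0.925, [257.9, 190.4]), (0.97, [254.6, 190.5])]
```

```bash
python3 -m jog '-.008 .006 0 0 0 .002;-.008 .006 0 0 0 .002;-.016 .012 0 0 0 .005;-.016 .012 0 0 0 .005;-.024 .018 0 0 0 .007;-.024 .018 0 0 0 .007;-.032 .024 0 0 0 .01;-.032 .024 0 0 0 .01' |head -4
python3 - <<'E'
from h import *
s=save('side','side7');info()
im=s['frame'][160:230,215:295];cv2.imwrite('pics/c7.png',cv2.resize(im,None,fx=7,fy=7,interpolation=cv2.INTER_CUBIC))
E
```

```text
clock: 14.2
tcp_pos: [565.0, 151.0, 22.3]
tcp_rot: [-0.0, 0.888, 0.46, 0.0]
force: [1.1, 0.2, -0.2]
t 14.25 [565.1 151.   22.3] ydir -0.615 tilt -1.0 F [ 0.6 -0.4 -0.3] -0.5 0.1
```

View pics/c7.png

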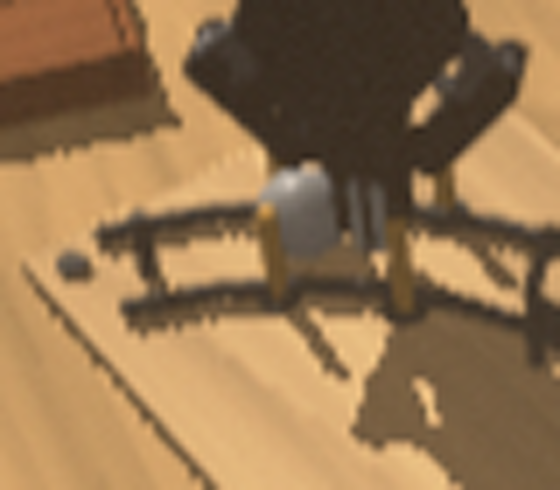

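Sizing from the wrist view (ball 1 radius about 17 px) suggests 36 mm. Its centre is already at the no-go line and there is no resistance, so I keep pushing toward the end post.

```bash
python3 -c "
from h import *
plan(.781,.86);plan(.86,.93);plan(.93,.97)"
python3 -m jog '-.016 .011 0 0 0 .005;-.032 .023 0 0 0 .009;-.048 .034 0 0 0 .014;-.065 .045 0 0 0 .019;-.082 .055 0 0 0 .024;-.098 .066 0 0 0 .028;-.115 .076 0 0 0 .033;-.132 .086 0 0 0 .038' |head -4
```

```text
-0.016 0.012 0 0 0 0.005;-0.032 0.023 0 0 0 0.009;-0.048 0.034 0 0 0 0.014;-0.065 0.046 0 0 0 0.019;-0.081 0.057 0 0 0 0.024;-0.097 0.067 0 0 0 0.028;-0.114 0.078 0 0 0 0.033;-0.131 0.089 0 0 0 0.038;
-0.015 0.009 0 0 0 0.004;-0.030 0.018 0 0 0 0.008;-0.045 0.027 0 0 0 0.013;-0.060 0.036 0 0 0 0.017;-0.075 0.045 0 0 0 0.021;-0.091 0.053 0 0 0 0.025;-0.106 0.061 0 0 0 0.029;-0.121 0.070 0 0 0 0.033;
-0.009 0.005 0 0 0 0.002;-0.018 0.009 0 0 0 0.005;-0.027 0.014 0 0 0 0.007;-0.036 0.018 0 0 0 0.010;-0.045 0.023 0 0 0 0.012;-0.053 0.027 0 0 0 0.014;-0.062 0.032 0 0 0 0.017;-0.071 0.036 0 0 0 0.019;
clock: 15.05
tcp_pos: [551.7, 159.7, 22.3]
tcp_rot: [-0.0, 0.869, 0.495, -0.0]
force: [0.5, -1.0, 0.2]
```

```bash
python3 -m jog '-.015 .009 0 0 0 .004;-.03 .018 0 0 0 .008;-.045 .027 0 0 0 .013;-.06 .036 0 0 0 .017;-.075 .045 0 0 0 .021;-.091 .053 0 0 0 .025;-.106 .061 0 0 0 .029;-.121 .07 0 0 0 .033' |head -4
python3 - <<'E'
from h import *
s=save('side','side8');t=save('top','top8');info()
hs=cv2.cvtColor(s['frame'],cv2.COLOR_BGR2HSV);m=cv2.inRange(hs,(0,0,70),(179,60,255));m[:165]=0;m[215:]=0;m[:,:225]=0;m[:,275:]=0
for k in cv2.findContours(m,0,2)[0]:
    if cv2.contourArea(k)>15: print(cv2.boundingRect(k),cv2.contourArea(k))
print([ (a,proj(s,pt(a,28))[0].round(1).tolist()) for a in (1.03,1.08,1.12)])
im=s['frame'][160:230,215:295];tt=t['frame'][200:285,215:295]
cv2.imwrite('pics/c8.png',np.hstack([cv2.resize(im,None,fx=5,fy=5),cv2.resize(tt,(400,425))[:350]]))
E
```

```text
clock: 15.85
tcp_pos: [539.6, 166.6, 22.3]
tcp_rot: [-0.0, 0.851, 0.525, -0.0]
force: [0.8, 1.0, -0.4]
t 15.95 [539.4 166.7  22.2] ydir -0.466 tilt -1.0 F [-0.6  0.6 -0.2] 0.0 0.0
(240, 184, 12, 13) 95.5
[(1.03, [250.2, 191.7]), (1.08, [246.5, 192.0]), (1.12, [243.5, 192.4])]
```

View pics/c8.png

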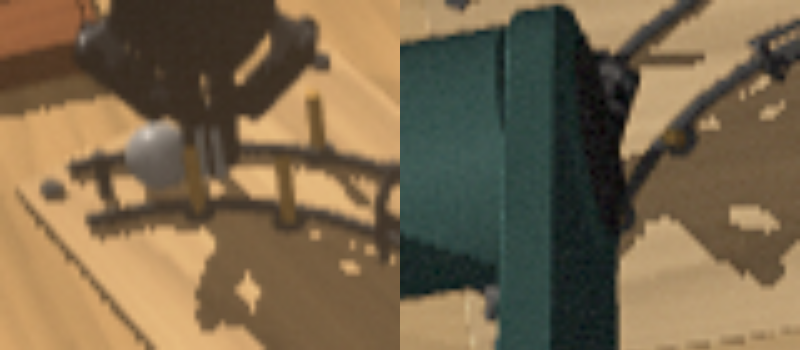

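Ball 1 has passed the no-go posts, so it is a reject. I push it on to the end post.

```bash
python3 -m jog '-.009 .005 0 0 0 .002;-.018 .009 0 0 0 .005;-.027 .014 0 0 0 .007;-.036 .018 0 0 0 .01;-.045 .023 0 0 0 .012;-.053 .027 0 0 0 .014;-.062 .032 0 0 0 .017;-.071 .036 0 0 0 .019' |head -4
python3 -c "
from h import *
q=bot.state()['tcp_pos'][:2]-C;a=np.arctan2(q[1],q[0])-TH;print(np.hypot(*q),a);plan(a,a+.02,4)"
```

```text
clock: 16.75
tcp_pos: [532.6, 170.2, 22.3]
tcp_rot: [-0.0, 0.841, 0.541, -0.0]
force: [0.3, 0.6, 0.1]
199.15334230184305 0.9703258509985813
-0.009 0.004 0 0 0 0.002;-0.018 0.009 0 0 0 0.005;-0.027 0.013 0 0 0 0.007;-0.036 0.017 0 0 0 0.010;
```

```bash
python3 -m jog '-.009 .004 0 0 0 .002;-.009 .004 0 0 0 .002;-.018 .009 0 0 0 .005;-.018 .009 0 0 0 .005;-.027 .013 0 0 0 .007;-.027 .013 0 0 0 .007;-.036 .017 0 0 0 .01;-.036 .017 0 0 0 .01' |sed -n '1,2p;4p'
python3 -m jog '-.009 .004 0 0 0 .002;-.009 .004 0 0 0 .002;-.009 .004 0 0 0 .002;-.018 .008 0 0 0 .005;-.018 .008 0 0 0 .005;-.018 .008 0 0 0 .005;-.018 .008 0 0 0 .005;-.018 .008 0 0 0 .005' |sed -n '1,2p;4p'
python3 - <<'E'
from h import *
s=save('side','side9');info()
hs=cv2.cvtColor(s['frame'],cv2.COLOR_BGR2HSV);m=cv2.inRange(hs,(0,0,70),(179,60,255));m[:165]=0;m[215:]=0;m[:,:225]=0;m[:,275:]=0
for k in cv2.findContours(m,0,2)[0]:
    if cv2.contourArea(k)>15: print(cv2.boundingRect(k),cv2.contourArea(k))
E
```

```text
clock: 17.55
tcp_pos: [530.6, 171.9, 22.7]
force: [4.5, -2.0, 0.3]
clock: 18.35
tcp_pos: [530.5, 172.6, 23.1]
force: [7.0, -3.6, 1.5]
t 18.4 [530.4 172.6  23.1] ydir -0.395 tilt -1.0 F [ 8.2 -3.4  1.4] 0.2 4.0
(236, 185, 13, 12) 97.0
```

Contact: about 8 N against the end post, so ball 1 is a reject. I back off, lift, and turn for a radial grasp.

```bash
sed -i 's/^C=np.array.*/C=np.array([445.3,-8.]);TH=.16/' h.py
python3 -m jog '.04 -.01 0 0 0 0;.07 -.025 0 0 0 0;.08 -.03 .1 0 0 0;.08 -.03 .25 0 0 0;.08 -.03 .45 0 0 0;.08 -.03 .65 0 0 0;.08 -.03 .85 0 0 0;.08 -.03 1 0 0 0' .4 |sed -n '1,2p;4p'
python3 -m jog '-.04 .02 0 0 0 -.07;-.08 .04 0 0 0 -.14;-.12 .06 0 0 0 -.21;-.16 .07 0 0 0 -.28;-.2 .08 0 0 0 -.35;-.24 .1 0 0 0 -.42;-.28 .12 0 0 0 -.49;-.34 .14 0 0 0 -.56' |sed -n '1,2p;4p'
python3 -m jog '0 0 0 0 0 -.07;0 0 0 0 0 -.14;0 0 0 0 0 -.14;0 0 0 0 0 -.14;0 0 0 0 0 -.14;0 0 0 0 0 -.14;0 0 0 0 0 -.14;0 0 0 0 0 -.14' |sed -n '1,2p;4p'
python3 - <<'E'
from h import *
s=save('side','side10');w=wrist('w10');info()
hs=cv2.cvtColor(s['frame'],cv2.COLOR_BGR2HSV);m=cv2.inRange(hs,(0,0,70),(179,60,255));m[:165]=0;m[215:]=0;m[:,:225]=0;m[:,275:]=0
for k in cv2.findContours(m,0,2)[0]:
    if cv2.contourArea(k)>15: print(cv2.boundingRect(k),cv2.contourArea(k),ray(s,cv2.minEnclosingCircle(k)[0],28),cv2.minEnclosingCircle(k))
print(proj(w,[499.9,183.8,28]))
E
```

```text
clock: 19.2
tcp_pos: [533.9, 169.8, 122.9]
force: [0.5, 0.1, 0.3]
clock: 20.0
tcp_pos: [499.6, 183.7, 121.7]
force: [-0.0, 0.2, 0.1]
clock: 20.8
tcp_pos: [501.3, 183.7, 122.2]
force: [-0.0, -0.4, 0.2]
t 20.9 [501.3 183.6 122.3] ydir -1.861 tilt -1.0 F [0.3 0.1 0.3] 59.9 0.0
(241, 186, 11, 12) 83.0 [513.55636024 180.70209628  28.        ] ((246.63333129882812, 191.63333129882812), 5.865443229675293)
[[326.03839959 207.79041645]]
```

View pics/w10.png

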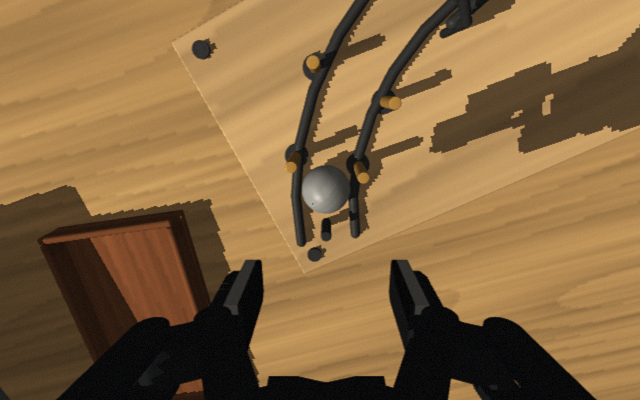

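Run:
```python
from h import *
w=load('w10');g=w['frame'];hs=cv2.cvtColor(g,cv2.COLOR_BGR2HSV)
m=cv2.inRange(hs,(0,0,70),(179,45,255));m[:150]=0;m[225:]=0;m[:,:295]=0;m[:,358:]=0
k=max(cv2.findContours(m,0,2)[0],key=cv2.contourArea);c,r=cv2.minEnclosingCircle(k);print(c,r,ray(w,c,28))
# posts in the wrist view
pp=[(313,63,.685,27.25,55),(394,103,.685,-27.25,55),(291,167,.97,23.75,55),(364,178,.97,-23.75,55),(326,237,1.23,0,40)]
A=np.array([[(200+d)*np.cos(a),(200+d)*np.sin(a)] for _,_,a,d,_ in pp]);B=np.array([ray(w,p[:2],p[4])[:2] for p in pp])
R,t=fit2d(A,B);print(t,np.arctan2(R[1,0],R[0,0]),(A@R.T+t-B).round(1).tolist())
q=R.T@(ray(w,c,28)[:2]-t);print(np.hypot(*q),np.arctan2(q[1],q[0]))
print('end post top ray',B[-1],'model',pt(1.23))
```

```text
(324.5, 189.5) 23.505416870117188 [514.08465727 180.7484769   28.        ]
[447.41598462  -8.02238243] 0.1649758322087411 [[-0.1, 0.2], [-0.4, -0.2], [-0.4, 0.0], [0.3, 0.4], [0.5, -0.3]]
200.19777533046704 1.0663222123050533
end post top ray [481.85250485 189.23174891] model [481.26259553 188.74016296  10.        ]
```

The wrist fit now has sub-millimetre residuals: C=(447.4,-8.0), TH=0.165. Ball 1 has rolled back slightly to a=1.066, and I grasp it radially there.

```bash
sed -i 's/^C=np.array.*/C=np.array([447.4,-8.]);TH=.165/' h.py
python3 -m jog '.05 -.01 -.1 0 0 -.009;.107 -.023 -.2 0 0 -.018;.107 -.023 -.35 0 0 -.018;.107 -.023 -.5 0 0 -.018;.107 -.023 -.6 0 0 -.018;.107 -.023 -.7 0 0 -.018;.107 -.023 -.8 0 0 -.018;.107 -.023 -.8 0 0 -.018' |sed -n '1,2p;4p'
python3 -m jog '0 0 -.05 0 0 0;0 0 -.1 0 0 0;0 0 -.15 0 0 0;0 0 -.19 0 0 0;0 0 -.23 0 0 0;0 0 -.23 0 0 0;0 0 -.23 0 0 0;0 0 -.23 0 0 0' |sed -n '1,2p;4p'
python3 -m jog '0 0 0 0 0 0;0 0 0 0 0 0;0 0 0 0 0 0;0 0 0 0 0 0;0 0 0 0 0 0;0 0 0 0 0 0;0 0 0 0 0 0;0 0 0 0 0 0' -1
```

```text
clock: 21.7
tcp_pos: [511.1, 181.2, 40.9]
force: [-1.4, -0.2, 0.8]
clock: 22.5
tcp_pos: [512.1, 181.4, 19.4]
force: [0.5, 0.1, -0.1]
clock: 23.3
tcp_pos: [512.3, 181.4, 19.7]
tcp_rot: [-0.0, 0.987, -0.163, 0.0]
force: [-0.9, -0.1, 6.5]
gripper_width: 33.1
grip_force: 59.1
```

```bash
python3 -m jog '0 0 .02 0 0 0;0 0 .04 0 0 0;0 0 .07 0 0 0;0 0 .1 0 0 0;0 0 .15 0 0 0;0 0 .2 0 0 0;0 0 .25 0 0 0;0 0 .3 0 0 0'
python3 - <<'E'
from h import *
s=save('side','side11');t=save('top','top11');info()
cv2.imwrite('pics/c11.png',cv2.resize(s['frame'][120:230,200:310],None,fx=5,fy=5))
E
```

```text
clock: 24.1
tcp_pos: [512.0, 181.4, 49.8]
tcp_rot: [-0.0, 0.987, -0.163, 0.0]
force: [0.6, -0.2, -2.5]
gripper_width: 32.9
grip_force: 59.7
t 24.2 [512.6 181.5  50.1] ydir -1.899 tilt -1.0 F [ 0.4  1.  -2.6] 33.0 59.7
```

View pics/c11.png

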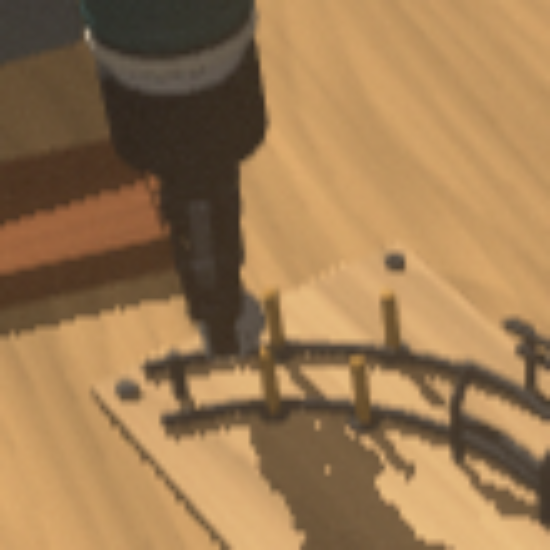

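Ball 1 is held clear of the track. I check the tray and pan now, then carry it to the pan.

```bash
cat >> h.py <<'E'
def boxes(s):
    hsv=cv2.cvtColor(s['frame'],cv2.COLOR_BGR2HSV);out={}
    m=cv2.inRange(hsv,(0,130,60),(14,255,200));m[:,:105]=0;m[:215]=0;m[:,230:]=0;m[345:]=0
    m2=cv2.inRange(hsv,(0,0,90),(179,50,255));m2[:215]=0;m2[:,415:425]=0;m2[:,:418]=0;m2[320:]=0;m2[:,530:]=0
    for n,M in (('tray',m),('pan',m2)):
        k=cv2.findContours(M,0,2)[0]
        if not k: out[n]=None;continue
        k=max(k,key=cv2.contourArea);r=cv2.minAreaRect(k);c=ray(s,r[0],22)[:2]
        out[n]=c.round(1).tolist(),np.round(r[1],1).tolist(),round(r[2],1)
    return out
E
python3 -c "
from h import *
print(boxes(load('top0')),boxes(load('top11')))"
python3 -m jog '0 -.05 .1 0 0 0;0 -.1 .2 0 0 0;0 -.15 .3 0 0 0;-.02 -.25 .4 0 0 0;-.04 -.35 .5 0 0 0;-.06 -.5 .6 0 0 0;-.08 -.65 .7 0 0 0;-.1 -.8 .7 0 0 0' |sed -n '1,2p;5,6p'
python3 -m jog '0 -.12 0 0 0 0;0 -.25 0 0 0 0;0 -.37 0 0 0 0;0 -.5 0 0 0 0;0 -.62 0 0 0 0;0 -.75 0 0 0 0;0 -.87 0 0 0 0;0 -1 0 0 0 0' |sed -n '1,2p;5,6p'
python3 -m jog '0 -.12 0 0 0 0;0 -.25 0 0 0 0;0 -.37 0 0 0 0;0 -.5 0 0 0 0;0 -.62 0 0 0 0;0 -.75 0 0 0 0;0 -.87 0 0 0 0;0 -1 0 0 0 0' |sed -n '1,2p;5,6p'
python3 -m jog '0 -.12 0 0 0 0;0 -.25 0 0 0 0;0 -.37 0 0 0 0;0 -.5 0 0 0 0;0 -.62 0 0 0 0;0 -.75 0 0 0 0;0 -.87 0 0 0 0;0 -1 0 0 0 0' |sed -n '1,2p;5,6p'
python3 -c "
from h import *
s=save('top','top12');print(boxes(s))"
```

```text
{'tray': ([435.3, 370.1], [44.2, 84.3], 9.9), 'pan': ([478.5, -354.1], [55.7, 56.9], 85.2)} {'tray': ([379.1, 325.1], [3.3, 41.5], 6.3), 'pan': ([546.9, -413.7], [9.2, 4.3], 35.5)}
clock: 25.0
tcp_pos: [502.8, 99.9, 120.8]
gripper_width: 33.0
grip_force: 59.8
clock: 25.8
tcp_pos: [502.0, 0.4, 119.2]
gripper_width: 33.1
grip_force: 59.8
clock: 26.6
tcp_pos: [501.9, -99.6, 119.2]
gripper_width: 33.2
grip_force: 59.8
clock: 27.4
tcp_pos: [501.9, -199.6, 119.2]
gripper_width: 33.1
grip_force: 59.8
{'tray': ([434.9, 370.1], [44.2, 83.2], 9.9), 'pan': ([413.6, -301.5], [14.7, 6.5], 31.0)}
```

```bash
cat >> h.py <<'E'
def wpan(s,z=25,lo=45):
    g=cv2.GaussianBlur(s['frame'],(3,3),0);hsv=cv2.cvtColor(g,cv2.COLOR_BGR2HSV);m=cv2.inRange(hsv,(0,0,lo),(179,55,255))
    for k in sorted(cv2.findContours(m,0,2)[0],key=cv2.contourArea)[::-1][:4]:
        if cv2.contourArea(k)<150: continue
        r=cv2.minAreaRect(k);b=cv2.boxPoints(r);W=np.array([ray(s,p,z)[:2] for p in b])
        print(int(cv2.contourArea(k)),cv2.boundingRect(k),'corners',W.round(0).tolist(),'c',W.mean(0).round(1))
E
python3 - <<'E'
from h import *
s=wrist('w12');info();wpan(s);print(proj(s,[479,-350,25]))
E
```

```text
t 27.5 [ 502.5 -200.6  119.4] ydir -1.901 tilt -1.0 F [ 0.7 -0.2 -2.2] 33.0 59.9
35194 (409, 38, 229, 238) corners [[553.0, -275.0], [554.0, -415.0], [419.0, -451.0], [407.0, -288.0]] c [ 483.4 -357.1]
7821 (0, 47, 296, 139) corners [[669.0, -26.0], [692.0, -63.0], [556.0, -204.0], [522.0, -169.0]] c [ 609.9 -115.6]
4517 (289, 236, 74, 78) corners [[488.0, -167.0], [470.0, -221.0], [402.0, -200.0], [422.0, -141.0]] c [ 445.4 -182.2]
2327 (0, 118, 257, 92) corners [[621.0, 10.0], [646.0, -18.0], [547.0, -170.0], [516.0, -148.0]] c [582.7 -81.6]
[[526.54332783 173.13531667]]
```

```bash
python3 -m jog '-.04 -.12 0 0 0 0;-.09 -.25 0 0 0 0;-.14 -.37 0 0 0 0;-.18 -.5 0 0 0 0;-.22 -.62 0 0 0 0;-.27 -.75 0 0 0 0;-.31 -.87 0 0 0 0;-.35 -1 0 0 0 0' |sed -n '1,2p;5,6p'
python3 -m jog '-.05 -.12 -.05 0 0 0;-.1 -.25 -.1 0 0 0;-.15 -.37 -.2 0 0 0;-.19 -.48 -.3 0 0 0;-.19 -.48 -.4 0 0 0;-.19 -.48 -.5 0 0 0;-.19 -.48 -.6 0 0 0;-.19 -.48 -.6 0 0 0' |sed -n '1,2p;5,6p'
python3 -c "
from h import *
info();wpan(wrist('w13'))"
```

```text
clock: 28.3
tcp_pos: [466.5, -299.6, 119.2]
gripper_width: 33.0
grip_force: 59.9
clock: 29.1
tcp_pos: [447.1, -345.1, 57.5]
gripper_width: 32.6
grip_force: 60.0
t 29.1 [ 447.1 -345.1   57.5] ydir -1.899 tilt -1.0 F [-0.8 -0.3 -1.5] 32.6 60.0
58578 (151, 2, 322, 312) corners [[542.0, -282.0], [552.0, -416.0], [411.0, -447.0], [377.0, -279.0]] c [ 470.6 -355.8]
253 (50, 175, 20, 19) corners [[530.0, -211.0], [533.0, -220.0], [523.0, -223.0], [519.0, -214.0]] c [ 526.3 -217. ]
```

```bash
python3 -m jog '0 -.02 -.1 0 0 0;0 -.04 -.2 0 0 0;0 -.04 -.28 0 0 0;0 -.04 -.34 0 0 0;0 -.04 -.39 0 0 0;0 -.04 -.42 0 0 0;0 -.04 -.425 0 0 0;0 -.04 -.425 0 0 0' |sed -n '1,2p;4,6p'
python3 -m jog '0 0 0 0 0 0;0 0 0 0 0 0;0 0 0 0 0 0;0 0 0 0 0 0;0 0 0.02 0 0 0;0 0 .05 0 0 0;0 0 .1 0 0 0;0 0 .2 0 0 0' 0.15 |sed -n '1,2p;4,6p'
python3 -m jog '0 0 .12 0 0 0;0 0 .25 0 0 0;0 0 .4 0 0 0;0 0 .55 0 0 0;0 0 .7 0 0 0;0 0 .85 0 0 0;0 0 .85 0 0 0;0 0 .85 0 0 0' -1 |sed -n '1,2p;4,6p'
python3 - <<'E'
from h import *
s=wrist('w14');info();hs=cv2.cvtColor(s['frame'],cv2.COLOR_BGR2GRAY)
u=proj(s,[447,-349,22])[0];print(u)
x,y=u.astype(int);crop=s['frame'][max(0,y-100):y+100,max(0,x-130):x+130]
c=cv2.HoughCircles(cv2.medianBlur(hs,3),cv2.HOUGH_GRADIENT,1,20,param1=80,param2=18,minRadius=14,maxRadius=32)
for q in c[0][:10]: print(q.round(1),ray(s,q[:2],22).round(0))
E
```

```text
clock: 29.95
tcp_pos: [448.0, -350.7, 16.8]
force: [0.4, 0.6, -1.2]
gripper_width: 32.7
grip_force: 60.0
clock: 30.75
tcp_pos: [447.6, -350.3, 36.9]
force: [-0.3, -0.1, -0.6]
gripper_width: 49.2
grip_force: 0.0
clock: 31.55
tcp_pos: [448.2, -350.8, 122.5]
force: [-0.2, -0.3, -0.3]
gripper_width: 0.1
grip_force: 0.0
t 31.6 [ 447.8 -350.4  121.8] ydir -1.899 tilt -1.0 F [-0.6  0.5  0.5] 0.2 0.0
[323.86232152 205.79340613]
[ 53.5 149.5  14.4] [ 553. -175.   22.]
[117.5 159.5  15.2] [ 531. -216.   22.]
```

```bash
python3 -m jog '.08 .12 0 0 0 .005;.16 .25 0 0 0 .01;.24 .37 0 0 0 .015;.32 .5 0 0 0 .02;.4 .62 0 0 0 .025;.48 .74 0 0 0 .03;.56 .86 0 0 0 .035;.645 .98 0 0 0 .04' |sed -n '1,2p'
python3 -m jog '.08 .12 0 0 0 0;.16 .25 0 0 0 0;.24 .37 0 0 0 0;.32 .5 0 0 0 0;.4 .62 0 0 0 0;.48 .74 0 0 0 0;.56 .86 0 0 0 0;.645 .98 0 0 0 0' |sed -n '1,2p'
python3 -m jog '.08 .12 0 0 0 0;.16 .25 0 0 0 0;.24 .37 0 0 0 0;.32 .5 0 0 0 0;.4 .62 0 0 0 0;.5 .75 0 0 0 0;.645 .98 0 0 0 0;.645 .98 0 0 0 0' |sed -n '1,2p'
python3 - <<'E'
from h import *
t=save('top','top15');print(boxes(t));w=wrist('w15');info()
# bright blob inside pan in the top view
s=t;hs=cv2.cvtColor(s['frame'],cv2.COLOR_BGR2GRAY);f=4;o=(425,225);g=cv2.resize(s['frame'][225:300,425:500],None,fx=f,fy=f,interpolation=cv2.INTER_CUBIC)
c=cv2.HoughCircles(cv2.cvtColor(g,cv2.COLOR_BGR2GRAY),cv2.HOUGH_GRADIENT,1,30,param1=60,param2=18,minRadius=20,maxRadius=42)
if c is not None:
    for q in c[0][:4]: print('pan circ',q,ray(s,c2p(q[:2],f,o),22).round(0))
for a,D in ((-.18,43),(-.62,36),(-1.06,50)):
    u=proj(w,pt(a,10+D/2))[0];x,y=u.astype(int);r0=w['camera_matrix'][0,0]*D/2/(st if 0 else abs((cv2.Rodrigues(w['rvec'])[0]@pt(a,10+D/2)+np.ravel(w['tvec']))[2]))
    print(a,u.round(1),'r',r0.round(1))
c=cv2.HoughCircles(cv2.medianBlur(cv2.cvtColor(w['frame'],cv2.COLOR_BGR2GRAY),3),cv2.HOUGH_GRADIENT,1,20,param1=80,param2=18,minRadius=14,maxRadius=40)
if c is not None:
    for q in c[0][:8]: print(q.round(1))
E
```

```text
clock: 32.4
tcp_pos: [513.2, -251.5, 121.8]
clock: 33.2
tcp_pos: [577.6, -153.6, 121.7]
clock: 34.0
tcp_pos: [643.7, -53.8, 121.9]
{'tray': ([434.5, 370.0], [44.3, 83.0], 9.9), 'pan': ([478.5, -354.1], [55.7, 56.9], 85.2)}
t 34.1 [641.8 -55.9 121.6] ydir -1.814 tilt -1.0 F [0.4 0.1 0.6] -0.0 0.0
pan circ [139.5 195.5  25.7] [ 451. -350.   22.]
-0.18 [267.5 215.4] r 28.5
-0.62 [382.6 212.9] r 23.6
-1.06 [483.5 260.2] r 32.1
[484.5 269.5  38.3]
[172.5 251.5  39.4]
[536.5 222.5  39.4]
[153.5 273.5  33.8]
[511.5 280.5  39.4]
[267.5 216.5  29.4]
[381.5 212.5  23.9]
[188.5 239.5  37.2]
```

Ball 1 is in the pan at (451,-350). Balls 2 (43 mm) and 3 (36 mm) are at their nominal places. I descend into the gap behind ball 2.

```bash
python3 -m jog '0 0 -.12 0 0 0;0 0 -.24 0 0 0;0 0 -.36 0 0 0;0 0 -.46 0 0 0;0 0 -.54 0 0 0;0 0 -.6 0 0 0;0 0 -.65 0 0 0;0 0 -.65 0 0 0' |sed -n '1,2p;4p'
python3 -m jog '0 0 -.05 0 0 0;0 0 -.1 0 0 0;0 0 -.15 0 0 0;0 0 -.2 0 0 0;0 0 -.25 0 0 0;0 0 -.3 0 0 0;0 0 -.35 0 0 0;0 0 -.35 0 0 0' |sed -n '1,2p;4p'
python3 - <<'E'
from h import *
info();q=bot.state()['tcp_pos'][:2]-C;a=np.arctan2(q[1],q[0])-TH;print(np.hypot(*q),a)
for x in (-.408,-.17,.07,.31,.55): plan(x,min(x+.24,.71))
E
```

```text
clock: 34.9
tcp_pos: [641.1, -56.6, 56.1]
force: [0.4, 0.7, 0.5]
clock: 35.7
tcp_pos: [640.8, -56.5, 20.8]
force: [1.1, -0.9, 0.0]
t 35.7 [640.8 -56.5  20.8] ydir -1.816 tilt -1.0 F [ 1.1 -0.9  0. ] -0.1 0.0
199.40269637146585 -0.41079226622571596
0.014 0.058 0 0 0 0.014;0.025 0.117 0 0 0 0.029;0.035 0.176 0 0 0 0.043;0.044 0.236 0 0 0 0.057;0.050 0.295 0 0 0 0.072;0.055 0.355 0 0 0 0.086;0.058 0.415 0 0 0 0.100;0.059 0.475 0 0 0 0.115;
-0.001 0.060 0 0 0 0.014;-0.003 0.120 0 0 0 0.029;-0.007 0.180 0 0 0 0.043;-0.013 0.239 0 0 0 0.057;-0.021 0.299 0 0 0 0.072;-0.031 0.358 0 0 0 0.086;-0.042 0.417 0 0 0 0.100;-0.055 0.476 0 0 0 0.115;
-0.015 0.058 0 0 0 0.014;-0.031 0.116 0 0 0 0.029;-0.050 0.173 0 0 0 0.043;-0.070 0.229 0 0 0 0.057;-0.091 0.285 0 0 0 0.072;-0.115 0.341 0 0 0 0.086;-0.140 0.395 0 0 0 0.100;-0.166 0.449 0 0 0 0.115;
-0.028 0.053 0 0 0 0.014;-0.058 0.105 0 0 0 0.029;-0.089 0.156 0 0 0 0.043;-0.122 0.206 0 0 0 0.057;-0.157 0.256 0 0 0 0.072;-0.192 0.304 0 0 0 0.086;-0.230 0.351 0 0 0 0.100;-0.268 0.397 0 0 0 0.115;
-0.027 0.030 0 0 0 0.010;-0.054 0.059 0 0 0 0.019;-0.081 0.088 0 0 0 0.029;-0.110 0.116 0 0 0 0.038;-0.138 0.144 0 0 0 0.048;-0.168 0.171 0 0 0 0.057;-0.198 0.198 0 0 0 0.067;-0.228 0.224 0 0 0 0.076;
```

```bash
python3 -m jog '.014 .058 0 0 0 .014;.025 .117 0 0 0 .029;.035 .176 0 0 0 .043;.044 .236 0 0 0 .057;.05 .295 0 0 0 .072;.055 .355 0 0 0 .086;.058 .415 0 0 0 .1;.059 .475 0 0 0 .115' |sed -n '2p;4p'
python3 -m jog '-.001 .06 0 0 0 .014;-.003 .12 0 0 0 .029;-.007 .18 0 0 0 .043;-.013 .239 0 0 0 .057;-.021 .299 0 0 0 .072;-.031 .358 0 0 0 .086;-.042 .417 0 0 0 .1;-.055 .476 0 0 0 .115' |sed -n '2p;4p'
python3 -m jog '-.015 .058 0 0 0 .014;-.031 .116 0 0 0 .029;-.05 .173 0 0 0 .043;-.07 .229 0 0 0 .057;-.091 .285 0 0 0 .072;-.115 .341 0 0 0 .086;-.14 .395 0 0 0 .1;-.166 .449 0 0 0 .115' |sed -n '2p;4p'
python3 -m jog '-.028 .053 0 0 0 .014;-.058 .105 0 0 0 .029;-.089 .156 0 0 0 .043;-.089 .156 0 0 0 .043;-.089 .156 0 0 0 .043;-.122 .206 0 0 0 .057;-.122 .206 0 0 0 .057;-.122 .206 0 0 0 .057' |sed -n '2p;4p'
python3 - <<'E'
from h import *
info();q=bot.state()['tcp_pos'][:2]-C;a=np.arctan2(q[1],q[0])-TH;print(np.hypot(*q),a)
s=save('side','side16');g=cv2.resize(s['frame'][160:240,225:325],None,fx=4,fy=4,interpolation=cv2.INTER_CUBIC)
c=cv2.HoughCircles(cv2.cvtColor(g,cv2.COLOR_BGR2GRAY),cv2.HOUGH_GRADIENT,1,20,param1=80,param2=15,minRadius=22,maxRadius=42)
if c is not None:
    for k in c[0][:5]:
        p=ray(s,c2p(k[:2],4,(225,160)),31.5)[:2]-C;print(k,np.hypot(*p).round(1),(np.arctan2(p[1],p[0])-TH).round(3))
E
```

```text
tcp_pos: [647.4, -8.6, 21.8]
force: [0.3, 0.1, 0.2]
tcp_pos: [641.8, 39.0, 21.8]
force: [0.2, 0.0, -0.2]
tcp_pos: [625.0, 83.8, 21.8]
force: [-0.6, -0.3, 0.6]
tcp_pos: [613.0, 104.0, 21.7]
force: [0.4, -0.2, 0.5]
t 38.9 [613.  104.   21.7] ydir -0.973 tilt -1.0 F [ 0.4 -0.2  0.5] -0.4 0.0
199.89703288538638 0.42992159953776066
[152.5 148.5  29.1] 173.8 0.825
[150.5  92.5  38. ] 229.6 0.876
```

```bash
python3 -c "
from h import *
plan(.43,.55);plan(.55,.65);plan(.65,.73);plan(.73,.76)"
python3 -m jog '-.017 .024 0 0 0 .007;-.034 .049 0 0 0 .014;-.052 .073 0 0 0 .021;-.07 .097 0 0 0 .029;-.088 .12 0 0 0 .036;-.107 .144 0 0 0 .043;-.126 .166 0 0 0 .05;-.146 .189 0 0 0 .057' |sed -n '2p;4p'
```

```text
-0.017 0.025 0 0 0 0.007;-0.034 0.049 0 0 0 0.014;-0.052 0.073 0 0 0 0.021;-0.070 0.097 0 0 0 0.029;-0.089 0.121 0 0 0 0.036;-0.107 0.144 0 0 0 0.043;-0.127 0.167 0 0 0 0.050;-0.146 0.190 0 0 0 0.057;
-0.017 0.019 0 0 0 0.006;-0.033 0.037 0 0 0 0.012;-0.050 0.056 0 0 0 0.018;-0.067 0.074 0 0 0 0.024;-0.085 0.092 0 0 0 0.030;-0.102 0.109 0 0 0 0.036;-0.120 0.127 0 0 0 0.042;-0.138 0.144 0 0 0 0.048;
-0.015 0.014 0 0 0 0.005;-0.029 0.027 0 0 0 0.010;-0.044 0.040 0 0 0 0.014;-0.059 0.054 0 0 0 0.019;-0.074 0.067 0 0 0 0.024;-0.090 0.080 0 0 0 0.029;-0.105 0.092 0 0 0 0.033;-0.121 0.105 0 0 0 0.038;
-0.006 0.005 0 0 0 0.002;-0.012 0.009 0 0 0 0.004;-0.018 0.014 0 0 0 0.005;-0.024 0.019 0 0 0 0.007;-0.029 0.023 0 0 0 0.009;-0.035 0.028 0 0 0 0.011;-0.041 0.032 0 0 0 0.013;-0.047 0.037 0 0 0 0.014;
tcp_pos: [598.3, 123.1, 21.8]
force: [-0.2, 0.6, 0.6]
```

No resistance at the go posts. I move on to the no-go posts.

```bash
python3 -m jog '-.017 .019 0 0 0 .006;-.033 .037 0 0 0 .012;-.05 .056 0 0 0 .018;-.067 .074 0 0 0 .024;-.085 .092 0 0 0 .03;-.102 .109 0 0 0 .036;-.12 .127 0 0 0 .042;-.138 .144 0 0 0 .048' |sed -n '2p;4p'
python3 -m jog '-.015 .014 0 0 0 .005;-.029 .027 0 0 0 .01;-.044 .04 0 0 0 .014;-.059 .054 0 0 0 .019;-.074 .067 0 0 0 .024;-.09 .08 0 0 0 .029;-.105 .092 0 0 0 .033;-.121 .105 0 0 0 .038' |sed -n '2p;4p'
python3 -m jog '-.006 .005 0 0 0 .002;-.012 .009 0 0 0 .004;-.018 .014 0 0 0 .005;-.024 .019 0 0 0 .007;-.03 .023 0 0 0 .009;-.035 .028 0 0 0 .011;-.035 .028 0 0 0 .011;-.035 .028 0 0 0 .011' |sed -n '2p;4p'
```

```text
tcp_pos: [584.5, 137.4, 21.8]
force: [-0.0, -1.0, -0.6]
tcp_pos: [572.5, 147.9, 21.8]
force: [0.3, -0.6, 1.3]
tcp_pos: [569.7, 150.5, 22.0]
force: [2.7, -2.8, 2.0]
```

```bash
python3 -m jog '-.006 .005 0 0 0 0;-.012 .009 0 0 0 0;-.018 .014 0 0 0 0;-.018 .014 0 0 0 0;-.018 .014 0 0 0 0;-.018 .014 0 0 0 0;-.018 .014 0 0 0 0;-.018 .014 0 0 0 0' |sed -n '2p;4p'
```

```text
tcp_pos: [569.3, 151.4, 22.3]
force: [5.2, -5.6, 1.8]
```

Ball 2 stopped at the no-go posts (about 7.6 N), so it is good. I retreat, lift and open.

```bash
python3 -m jog '.01 -.01 0 0 0 0;.02 -.02 0 0 0 0;.03 -.03 0 0 0 0;.05 -.045 0 0 0 0;.07 -.06 0 0 0 0;.07 -.06 .1 0 0 0;.07 -.06 .3 0 0 0;.07 -.06 .5 0 0 0' |sed -n '2p;4p'
python3 -m jog '-.03 .02 .15 0 0 .01;-.08 .06 .3 0 0 .02;-.13 .1 .4 0 0 .035;-.18 .13 .5 0 0 .05;-.23 .16 .5 0 0 .06;-.28 .2 .5 0 0 .07;-.33 .22 .5 0 0 .077;-.33 .22 .5 0 0 .077' .6 |sed -n '2p;4,5p'
cat >> h.py <<'E'
def ball(w,a,D,win=22):
    """find ball of diameter D near track angle a in wrist view: brightness blob + hough in local window"""
    p=pt(a,10+D/2);u=proj(w,p)[0];d=(cv2.Rodrigues(w['rvec'])[0]@p+np.ravel(w['tvec']))[2];r=w['camera_matrix'][0,0]*D/2/d
    g=cv2.medianBlur(cv2.cvtColor(w['frame'],cv2.COLOR_BGR2GRAY),3)
    c=cv2.HoughCircles(g,cv2.HOUGH_GRADIENT,1,8,param1=70,param2=12,minRadius=int(r*.85),maxRadius=int(r*1.15)+1)
    print('expect',u.round(1),r.round(1))
    if c is not None:
        for k in c[0]:
            if np.hypot(*(k[:2]-u))<2*r:
                q=ray(w,k[:2],10+D/2);v=q[:2]-C;print(k.round(1),q.round(1),'r',np.hypot(*v).round(1),'a',(np.arctan2(v[1],v[0])-TH).round(3))
E
python3 -c "
from h import *
info();ball(wrist('w17'),.925,43);print(pt(.925))"
```

```text
tcp_pos: [573.7, 146.0, 72.5]
force: [0.9, -0.2, 0.0]
tcp_pos: [539.7, 168.2, 121.0]
force: [-0.3, 0.5, 0.4]
gripper_width: 68.3
t 44.55 [539.7 168.2 121. ] ydir -0.489 tilt -1.0 F [-0.3  0.5  0.4] 68.3 0.0
expect [326.1 206.8] 28.9
[326.5 207.5  28.9] [539.9 168.7  31.5] r 199.4 a 0.924
[320.5 199.5  33.4] [538.9 176.3  31.5] r 205.8 a 0.945
[277.5 205.5  27.8] [508.4 187.2  31.5] r 204.5 a 1.103
[288.5 207.5  32.3] [514.9 182.   31.5] r 201.6 a 1.065
[328.5 199.5  26.7] [544.1 173.5  31.5] r 205.7 a 0.916
[349.5 257.5  33.4] [536.3 123.6  31.5] r 158.8 a 0.812
[539.89707338 169.32538289  10.        ]
```

```bash
python3 -m jog '.004 .007 -.12 0 0 0;.004 .007 -.24 0 0 0;.004 .007 -.36 0 0 0;.004 .007 -.48 0 0 0;.004 .007 -.6 0 0 0;.004 .007 -.7 0 0 0;.004 .007 -.78 0 0 0;.004 .007 -.8 0 0 0' |sed -n '2p;4p'
python3 -m jog '0 0 -.05 0 0 0;0 0 -.1 0 0 0;0 0 -.15 0 0 0;0 0 -.2 0 0 0;0 0 -.25 0 0 0;0 0 -.25 0 0 0;0 0 -.25 0 0 0;0 0 -.25 0 0 0' |sed -n '2p;4p'
python3 -m jog '0 0 0 0 0 0;0 0 0 0 0 0;0 0 0 0 0 0;0 0 0 0 0 0;0 0 0 0 0 0;0 0 0 0 0 0;0 0 0 0 0 0;0 0 0 0 0 0' -1 |sed -n '2p;4,6p'
python3 -m jog '0 0 .03 0 0 0;0 0 .07 0 0 0;0 0 .12 0 0 0;0 0 .2 0 0 0;0 0 .3 0 0 0;0 0 .4 0 0 0;0 0 .5 0 0 0;0 0 .6 0 0 0' |sed -n '2p;4,6p'
python3 -c "
from h import *
save('side','side18');save('top','top18');print(boxes(load('top18')));info()"
```

```text
tcp_pos: [541.0, 168.5, 40.6]
force: [-0.4, -0.7, 0.2]
tcp_pos: [541.8, 168.7, 16.9]
force: [-0.8, 0.7, -0.1]
tcp_pos: [542.2, 168.7, 17.3]
force: [-0.7, -1.3, 6.0]
gripper_width: 40.3
grip_force: 59.9
tcp_pos: [541.6, 168.6, 77.8]
force: [0.1, -0.1, -3.4]
gripper_width: 40.4
grip_force: 60.8
{'tray': ([419.1, 436.1], [15.6, 79.6], 7.1), 'pan': ([447.8, -323.6], [31.6, 30.6], 85.9)}
t 47.9 [542.8 168.9  78.6] ydir -0.49 tilt -1.0 F [ 0.7  0.2 -3.4] 40.3 60.8
```

Ball 2 is held. I move toward the tray and look with the wrist camera.

```bash
python3 -m jog '-.05 .05 .1 0 0 .02;-.1 .12 .2 0 0 .04;-.2 .22 .3 0 0 .06;-.3 .35 .4 0 0 .09;-.45 .5 .45 0 0 .12;-.6 .65 .5 0 0 .15;-.75 .8 .5 0 0 .168;-.9 1 .5 0 0 .168' |sed -n '2p;4,6p'
cat >> h.py <<'E'
def wtray(s,z=25):
    hsv=cv2.cvtColor(cv2.GaussianBlur(s['frame'],(3,3),0),cv2.COLOR_BGR2HSV);m=cv2.inRange(hsv,(0,120,35),(14,255,220));m=cv2.morphologyEx(m,cv2.MORPH_CLOSE,np.ones((7,7)))
    for k in sorted(cv2.findContours(m,0,2)[0],key=cv2.contourArea)[::-1][:3]:
        if cv2.contourArea(k)<300: continue
        r=cv2.minAreaRect(k);b=cv2.boxPoints(r);W=np.array([ray(s,p,z)[:2] for p in b])
        print(int(cv2.contourArea(k)),cv2.boundingRect(k),'corners',W.round(0).tolist(),'c',W.mean(0).round(1))
E
python3 -c "
from h import *
w=wrist('w18');info();wtray(w);t=save('top','top19');print(boxes(t))"
```

```text
tcp_pos: [450.3, 269.4, 127.4]
force: [0.2, -0.1, -3.2]
gripper_width: 40.2
grip_force: 61.0
t 48.75 [447.5 272.  127.1] ydir -0.136 tilt -1.0 F [-2.7  3.1 -3.7] 40.1 61.1
27273 (81, 0, 309, 98) corners [[311.0, 429.0], [509.0, 402.0], [505.0, 342.0], [289.0, 371.0]] c [403.5 385.8]
{'tray': ([493.2, 391.7], [40.2, 13.1], 8.4), 'pan': ([530.6, -395.8], [47.6, 23.3], 38.1)}
```

```bash
python3 -m jog '-.05 .1 0 0 0 0;-.1 .2 0 0 0 0;-.15 .3 0 0 0 0;-.2 .4 0 0 0 0;-.25 .5 0 0 0 0;-.3 .6 0 0 0 0;-.3 .6 0 0 0 0;-.3 .6 0 0 0 0' |sed -n '2p;4,6p'
python3 - <<'E'
from h import *
w=wrist('w19');info();wtray(w);t=save('top','top20');print(boxes(t))
hsv=cv2.cvtColor(t['frame'],cv2.COLOR_BGR2HSV);m=cv2.inRange(hsv,(0,130,40),(14,255,200));m[:,:100]=0;m[:215]=0;m[:,240:]=0
for k in cv2.findContours(m,0,2)[0]:
    if cv2.contourArea(k)>30: print('top',cv2.boundingRect(k),cv2.contourArea(k))
hsv=cv2.cvtColor(load('side18')['frame'],cv2.COLOR_BGR2HSV)
for n in ('side0','side18'):
    hsv=cv2.cvtColor(load(n)['frame'],cv2.COLOR_BGR2HSV);m=cv2.inRange(hsv,(0,130,40),(14,255,200));m[:130]=0;m[200:]=0;m[:,:130]=0;m[:,250:]=0
    k=max(cv2.findContours(m,0,2)[0],key=cv2.contourArea);print(n,cv2.boundingRect(k))
E
```

```text
tcp_pos: [421.5, 328.9, 126.7]
force: [0.2, 0.1, -3.4]
gripper_width: 40.5
grip_force: 61.1
t 49.65 [421.7 328.6 126.7] ydir -0.137 tilt -1.0 F [-0.7 -0.4 -3.1] 40.3 61.1
46782 (138, 6, 307, 168) corners [[283.0, 374.0], [319.0, 480.0], [516.0, 451.0], [512.0, 340.0]] c [407.4 411.3]
{'tray': ([473.8, 394.6], [40.5, 31.1], 6.1), 'pan': ([479.2, -354.3], [55.3, 56.4], 84.8)}
top (143, 303, 31, 30) 256.0
top (131, 245, 52, 38) 939.5
side0 (162, 147, 75, 42)
side18 (151, 143, 73, 41)
```

The tray has been knocked and is now centred near (410,411), angle -0.145. I place ball 2 there.

```bash
python3 -m jog '-.02 .12 -.05 0 0 0;-.03 .24 -.1 0 0 0;-.05 .36 -.2 0 0 0;-.07 .48 -.3 0 0 0;-.09 .6 -.4 0 0 0;-.11 .72 -.5 0 0 0;-.11 .82 -.6 0 0 0;-.11 .82 -.65 0 0 0' |sed -n '2p;4,6p'
python3 -m jog '0 0 -.08 0 0 0;0 0 -.16 0 0 0;0 0 -.24 0 0 0;0 0 -.32 0 0 0;0 0 -.38 0 0 0;0 0 -.43 0 0 0;0 0 -.465 0 0 0;0 0 -.465 0 0 0' |sed -n '2p;4,6p'
python3 -m jog '0 0 0 0 0 0;0 0 0 0 0 0;0 0 0 0 0 0;0 0 0 0 0 0;0 0 0 0 0 0;0 0 .05 0 0 0;0 0 .15 0 0 0;0 0 .3 0 0 0' .35 |sed -n '2p;4,6p'
python3 -m jog '0 -.05 .12 0 0 0;0 -.1 .25 0 0 0;0 -.2 .4 0 0 0;0 -.3 .55 0 0 0;0 -.45 .65 0 0 0;0 -.6 .75 0 0 0;0 -.8 .75 0 0 0;0 -1 .75 0 0 0' -1 |sed -n '2p;4,6p'
python3 - <<'E'
from h import *
w=wrist('w21');info();wtray(w)
g=cv2.medianBlur(cv2.cvtColor(w['frame'],cv2.COLOR_BGR2GRAY),3);c=cv2.HoughCircles(g,cv2.HOUGH_GRADIENT,1,12,param1=80,param2=15,minRadius=20,maxRadius=32)
if c is not None:
    for k in c[0][:6]: print(k.round(1),ray(w,k[:2],27.5).round(0),cv2.cvtColor(w['frame'],cv2.COLOR_BGR2HSV)[int(k[1])%400,int(k[0])%640])
E
```

```text
tcp_pos: [410.4, 412.0, 60.4]
force: [0.1, -0.5, -2.7]
gripper_width: 40.5
grip_force: 61.2
tcp_pos: [410.5, 410.5, 14.8]
force: [0.1, -0.6, -2.8]
gripper_width: 40.3
grip_force: 61.2
tcp_pos: [410.3, 410.4, 45.6]
force: [-0.4, -0.2, -0.1]
gripper_width: 57.5
grip_force: 0.0
tcp_pos: [410.6, 309.0, 121.0]
force: [0.4, -0.5, 0.1]
gripper_width: -0.1
grip_force: 0.0
t 52.95 [409.4 306.  120.4] ydir -0.138 tilt -1.0 F [-1.5 -3.6  0.5] 0.2 0.0
42896 (145, 0, 316, 147) corners [[287.0, 372.0], [316.0, 461.0], [513.0, 433.0], [512.0, 341.0]] c [407.2 401.9]
[304.5  56.5  31.4] [411. 414.  28.] [ 19  22 163]
[527.5 348.5  31.4] [568. 153.  28.] [ 18 123 203]
```

Ball 2 is in the tray at (411,414). Next is ball 3.

```bash
python3 -m jog '.05 -.11 0 0 0 .02;.1 -.22 0 0 0 .04;.15 -.33 0 0 0 .06;.2 -.44 0 0 0 .08;.25 -.55 0 0 0 .11;.3 -.66 0 0 0 .14;.34 -.77 0 0 0 .17;.391 -.88 0 0 0 .2' |sed -n '2p'
python3 -m jog '.05 -.11 0 0 0 .02;.1 -.22 0 0 0 .04;.15 -.33 0 0 0 .06;.2 -.44 0 0 0 .08;.25 -.55 0 0 0 .11;.3 -.66 0 0 0 .14;.34 -.77 0 0 0 .17;.391 -.88 0 0 0 .2' |sed -n '2p'
python3 -m jog '.05 -.11 0 0 0 .02;.1 -.22 0 0 0 .04;.15 -.33 0 0 0 .06;.2 -.44 0 0 0 .08;.25 -.55 0 0 0 .103;.3 -.66 0 0 0 .103;.34 -.77 0 0 0 .103;.391 -.88 0 0 0 .103' |sed -n '2p'
python3 -m jog '.05 -.11 0 0 0 0;.1 -.22 0 0 0 0;.15 -.33 0 0 0 0;.2 -.44 0 0 0 0;.25 -.55 0 0 0 0;.3 -.66 0 0 0 0;.34 -.77 0 0 0 0;.391 -.88 0 0 0 0' |sed -n '2p'
python3 -m jog '.05 -.11 0 0 0 0;.1 -.22 0 0 0 0;.15 -.33 0 0 0 0;.2 -.44 0 0 0 0;.25 -.55 0 0 0 0;.32 -.72 0 0 0 0;.391 -.88 0 0 0 0;.391 -.88 0 0 0 0' |sed -n '2p'
python3 - <<'E'
from h import *
t=save('top','top22');print(boxes(t));w=wrist('w22');info()
ball(w,-.62,36);ball(w,-1.06,50);print(pt(-.82))
E
```

```text
tcp_pos: [449.4, 221.5, 120.4]
tcp_pos: [488.3, 133.6, 120.4]
tcp_pos: [527.9, 45.7, 120.3]
tcp_pos: [567.2, -42.2, 120.2]
tcp_pos: [607.9, -132.2, 120.5]
{'tray': ([410.5, 409.2], [44.1, 83.6], 10.3), 'pan': ([480.1, -367.5], [55.4, 46.6], 86.2)}
t 57.05 [ 606.2 -129.9  120.1] ydir 0.914 tilt -1.0 F [-0.2  0.7  0.3] -0.2 0.0
expect [379.8 200.8] 24.0
[381.5 203.5  23. ] [629.6 -96.1  28. ] r 202.3 a -0.615
[392.5 197.5  27.4] [630.7 -86.9  28. ] r 199.5 a -0.571
[406.5 164.5  24. ] [616.1 -64.9  28. ] r 178.1 a -0.49
expect [261.4 201.9] 34.4
[257.5 199.5  36. ] [ 569.4 -165.1   35. ] r 198.9 a -1.075
[226.5 224.5  37.2] [ 570.  -196.2   35. ] r 224.6 a -1.159
[261.5 207.5  36. ] [ 575.8 -166.8   35. ] r 204.2 a -1.056
[252.5 208.5  39.4] [ 572.4 -172.5   35. ] r 206.6 a -1.086
[220.5 213.5  39.4] [ 560.9 -193.8   35. ] r 217.7 a -1.187
[230.5 195.5  35. ] [ 555.2 -178.5   35. ] r 201.7 a -1.172
[265.5 199.5  39.4] [ 573.  -160.5   35. ] r 197.5 a -1.047
[261.5 192.5  38.3] [ 567.2 -159.3   35. ] r 193.0 a -1.066
[216.5 220.5  37.2] [ 563.1 -199.9   35. ] r 224.1 a -1.193
[288.5 210.5  39.4] [ 589.7 -152.7   35. ] r 202.9 a -0.959
[232.5 151.5  36. ] [ 532.7 -155.6   35. ] r 170.5 a -1.212
[313.5 187.5  29.4] [ 587.2 -127.3   35. ] r 183.8 a -0.872
[ 606.00958562 -129.83184867   10.        ]
```

```bash
python3 -m jog '0 0 -.12 0 0 0;0 0 -.24 0 0 0;0 0 -.36 0 0 0;0 0 -.46 0 0 0;0 0 -.54 0 0 0;0 0 -.6 0 0 0;0 0 -.64 0 0 0;0 0 -.64 0 0 0' |sed -n '2p;4p'
python3 -m jog '0 0 -.05 0 0 0;0 0 -.1 0 0 0;0 0 -.15 0 0 0;0 0 -.2 0 0 0;0 0 -.25 0 0 0;0 0 -.3 0 0 0;0 0 -.345 0 0 0;0 0 -.345 0 0 0' |sed -n '2p;4p'
python3 - <<'E'
from h import *
info();q=bot.state()['tcp_pos'][:2]-C;a=np.arctan2(q[1],q[0])-TH;print(np.hypot(*q),a)
plan(-.82,-.615,4)
for x in (-.615,-.41): plan(x,x+.205,4)
print('to -.205..')
for x in (-.205,0,.205): plan(x,x+.205,4)
E
```

```text
tcp_pos: [606.0, -129.2, 55.7]
force: [-0.3, -0.2, 0.5]
tcp_pos: [605.6, -129.2, 20.9]
force: [-0.6, -0.6, 1.0]
t 58.65 [ 605.6 -129.2   20.9] ydir 0.916 tilt -1.0 F [-0.6 -0.6  1. ] -0.2 0.0
199.27771750071832 -0.8185580984143865
0.060 0.083 0 0 0 0.024;0.116 0.169 0 0 0 0.049;0.168 0.257 0 0 0 0.073;0.215 0.348 0 0 0 0.098;
0.042 0.093 0 0 0 0.024;0.080 0.189 0 0 0 0.049;0.112 0.286 0 0 0 0.073;0.139 0.385 0 0 0 0.098;
0.022 0.100 0 0 0 0.024;0.039 0.201 0 0 0 0.049;0.051 0.303 0 0 0 0.073;0.058 0.405 0 0 0 0.098;
to -.205..
0.001 0.102 0 0 0 0.024;-0.002 0.205 0 0 0 0.049;-0.011 0.307 0 0 0 0.073;-0.026 0.408 0 0 0 0.098;
-0.019 0.101 0 0 0 0.024;-0.044 0.200 0 0 0 0.049;-0.074 0.298 0 0 0 0.073;-0.108 0.395 0 0 0 0.098;
-0.039 0.095 0 0 0 0.024;-0.084 0.187 0 0 0 0.049;-0.133 0.277 0 0 0 0.073;-0.186 0.364 0 0 0 0.098;
```

```bash
python3 -m jog '.031 .042 0 0 0 .012;.061 .084 0 0 0 .024;.09 .127 0 0 0 .037;.118 .17 0 0 0 .049;.144 .214 0 0 0 .061;.169 .258 0 0 0 .073;.193 .303 0 0 0 .085;.216 .348 0 0 0 .098' |sed -n '2p;4p'
python3 -m jog '.022 .046 0 0 0 .012;.043 .093 0 0 0 .024;.062 .141 0 0 0 .037;.081 .189 0 0 0 .049;.097 .237 0 0 0 .061;.113 .286 0 0 0 .073;.127 .335 0 0 0 .085;.14 .385 0 0 0 .098' |sed -n '2p;4p'
python3 -m jog '.012 .05 0 0 0 .012;.023 .1 0 0 0 .024;.032 .15 0 0 0 .037;.04 .201 0 0 0 .049;.046 .252 0 0 0 .061;.052 .303 0 0 0 .073;.056 .354 0 0 0 .085;.059 .405 0 0 0 .098' |sed -n '2p;4p'
python3 -m jog '.001 .051 0 0 0 .012;.001 .102 0 0 0 .024;0 .153 0 0 0 .037;-.002 .205 0 0 0 .049;-.006 .256 0 0 0 .061;-.011 .307 0 0 0 .073;-.018 .357 0 0 0 .085;-.026 .408 0 0 0 .098' |sed -n '2p;4p'
python3 -m jog '-.009 .05 0 0 0 .012;-.019 .101 0 0 0 .024;-.031 .151 0 0 0 .037;-.044 .2 0 0 0 .049;-.058 .25 0 0 0 .061;-.074 .298 0 0 0 .073;-.091 .347 0 0 0 .085;-.108 .395 0 0 0 .098' |sed -n '2p;4p'
python3 -m jog '-.019 .048 0 0 0 .012;-.039 .095 0 0 0 .024;-.061 .141 0 0 0 .037;-.084 .187 0 0 0 .049;-.108 .232 0 0 0 .061;-.133 .277 0 0 0 .073;-.159 .321 0 0 0 .085;-.186 .364 0 0 0 .098' |sed -n '2p;4p'
python3 - <<'E'
from h import *
info();q=bot.state()['tcp_pos'][:2]-C;a=np.arctan2(q[1],q[0])-TH;print(np.hypot(*q),a)
x=.41
for x,y in ((.41,.57),(.57,.73),(.73,.88),(.88,.94),(.94,.97)): plan(x,y)
E
```

```text
tcp_pos: [628.0, -94.1, 21.8]
force: [-0.9, -0.5, 1.0]
tcp_pos: [641.8, -55.6, 21.7]
force: [-0.3, -0.3, 1.1]
tcp_pos: [647.7, -15.1, 21.8]
force: [1.0, -0.2, 0.6]
tcp_pos: [645.0, 25.7, 21.8]
force: [-1.5, 0.6, 0.5]
tcp_pos: [634.1, 65.2, 21.8]
force: [0.2, -0.3, -0.6]
tcp_pos: [615.4, 101.5, 21.8]
force: [-0.4, -0.2, -0.1]
t 63.45 [615.4 101.5  21.8] ydir 2.149 tilt -1.0 F [-0.4 -0.2 -0.1] 0.1 0.1
200.58690809890194 0.41274374993923313
-0.022 0.033 0 0 0 0.010;-0.045 0.066 0 0 0 0.019;-0.068 0.099 0 0 0 0.029;-0.092 0.131 0 0 0 0.038;-0.117 0.162 0 0 0 0.048;-0.142 0.193 0 0 0 0.057;-0.168 0.224 0 0 0 0.067;-0.195 0.254 0 0 0 0.076;
-0.027 0.029 0 0 0 0.010;-0.055 0.058 0 0 0 0.019;-0.083 0.087 0 0 0 0.029;-0.112 0.114 0 0 0 0.038;-0.141 0.141 0 0 0 0.048;-0.171 0.168 0 0 0 0.057;-0.202 0.194 0 0 0 0.067;-0.233 0.219 0 0 0 0.076;
-0.029 0.023 0 0 0 0.009;-0.059 0.046 0 0 0 0.018;-0.090 0.068 0 0 0 0.027;-0.120 0.089 0 0 0 0.036;-0.152 0.110 0 0 0 0.045;-0.183 0.131 0 0 0 0.054;-0.215 0.150 0 0 0 0.063;-0.247 0.169 0 0 0 0.072;
-0.013 0.007 0 0 0 0.004;-0.026 0.015 0 0 0 0.007;-0.039 0.022 0 0 0 0.011;-0.052 0.029 0 0 0 0.014;-0.066 0.036 0 0 0 0.018;-0.079 0.043 0 0 0 0.021;-0.092 0.050 0 0 0 0.025;-0.106 0.057 0 0 0 0.029;
-0.007 0.003 0 0 0 0.002;-0.013 0.007 0 0 0 0.004;-0.020 0.010 0 0 0 0.005;-0.027 0.013 0 0 0 0.007;-0.034 0.017 0 0 0 0.009;-0.040 0.020 0 0 0 0.011;-0.047 0.023 0 0 0 0.013;-0.054 0.026 0 0 0 0.014;
```

```bash
python3 -m jog '-.022 .033 0 0 0 .01;-.045 .066 0 0 0 .019;-.068 .099 0 0 0 .029;-.092 .131 0 0 0 .038;-.117 .162 0 0 0 .048;-.142 .193 0 0 0 .057;-.168 .224 0 0 0 .067;-.195 .254 0 0 0 .076' |sed -n '2p;4p'
python3 -m jog '-.027 .029 0 0 0 .01;-.055 .058 0 0 0 .019;-.083 .087 0 0 0 .029;-.112 .114 0 0 0 .038;-.141 .141 0 0 0 .048;-.171 .168 0 0 0 .057;-.202 .194 0 0 0 .067;-.233 .219 0 0 0 .076' |sed -n '2p;4p'
python3 -m jog '-.01 .008 0 0 0 .003;-.02 .015 0 0 0 .006;-.03 .023 0 0 0 .009;-.04 .03 0 0 0 .012;-.05 .038 0 0 0 .015;-.06 .046 0 0 0 .018;-.06 .046 0 0 0 .018;-.06 .046 0 0 0 .018' |sed -n '2p;4p'
python3 - <<'E'
from h import *
info();q=bot.state()['tcp_pos'][:2]-C;a=np.arctan2(q[1],q[0])-TH;print(np.hypot(*q),a)
w=wrist('w23');ball(w,a+.1625,36)
s=save('side','side23');hs=cv2.cvtColor(s['frame'],cv2.COLOR_BGR2HSV);m=cv2.inRange(hs,(0,0,70),(179,60,255));m[:165]=0;m[215:]=0;m[:,:225]=0;m[:,275:]=0
for k in cv2.findContours(m,0,2)[0]:
    if cv2.contourArea(k)>15: print(cv2.boundingRect(k),cv2.contourArea(k),proj(s,pt(a+.1625,28)))
plan(a,.86);plan(.86,.93)
E
```

```text
tcp_pos: [596.0, 126.8, 21.8]
force: [0.2, -0.8, 0.9]
tcp_pos: [572.6, 148.7, 21.8]
force: [1.1, 0.3, 0.4]
tcp_pos: [566.8, 153.1, 21.8]
force: [0.1, -0.1, -0.4]
t 65.85 [566.8 153.1  21.8] ydir 2.503 tilt -1.0 F [ 0.1 -0.1 -0.4] -0.3 0.0
200.51431536915675 0.7679844122289956
expect [394.5 270.4] 38.3
[388.5 277.5  34.4] [543.3 171.4  28. ] r 203.4 a 0.915
[465.5 246.5  43.3] [506.1 178.9  28. ] r 195.9 a 1.102
[455.5 240.5  42.2] [508.2 173.5  28. ] r 191.4 a 1.082
[393.5 285.5  34.3] [543.8 176.4  28. ] r 208.1 a 0.924
[367.5 265.5  44.4] [547.7 160.1  28. ] r 195.7 a 0.868
[401.5 338.5  36.2] [557.4 204.9  28. ] r 239.6 a 0.929
(252, 184, 11, 12) 77.0 [[256.88671513 190.94799536]]
-0.019 0.014 0 0 0 0.005;-0.037 0.027 0 0 0 0.011;-0.056 0.040 0 0 0 0.016;-0.075 0.053 0 0 0 0.022;-0.094 0.066 0 0 0 0.027;-0.114 0.078 0 0 0 0.033;-0.133 0.091 0 0 0 0.038;-0.153 0.103 0 0 0 0.044;
-0.015 0.009 0 0 0 0.004;-0.030 0.018 0 0 0 0.008;-0.045 0.027 0 0 0 0.013;-0.060 0.035 0 0 0 0.017;-0.076 0.044 0 0 0 0.021;-0.091 0.052 0 0 0 0.025;-0.107 0.060 0 0 0 0.029;-0.122 0.068 0 0 0 0.033;
```

```bash
python3 -m jog '-.019 .014 0 0 0 .005;-.037 .027 0 0 0 .011;-.056 .04 0 0 0 .016;-.075 .053 0 0 0 .022;-.094 .066 0 0 0 .027;-.114 .078 0 0 0 .033;-.133 .091 0 0 0 .038;-.153 .103 0 0 0 .044' |sed -n '2p;4p'
python3 -m jog '-.015 .009 0 0 0 .004;-.03 .018 0 0 0 .008;-.045 .027 0 0 0 .013;-.06 .035 0 0 0 .017;-.076 .044 0 0 0 .021;-.091 .052 0 0 0 .025;-.107 .06 0 0 0 .029;-.122 .068 0 0 0 .033' |sed -n '2p;4p'
python3 -m jog '-.009 .005 0 0 0 .002;-.018 .009 0 0 0 .004;-.027 .014 0 0 0 .006;-.036 .018 0 0 0 .009;-.036 .018 0 0 0 .009;-.045 .023 0 0 0 .011;-.045 .023 0 0 0 .011;-.045 .023 0 0 0 .011' |sed -n '2p;4p'
```

```text
tcp_pos: [551.4, 163.5, 21.8]
force: [-0.1, -0.9, 0.5]
tcp_pos: [539.3, 170.2, 21.8]
force: [-0.1, 0.8, 0.5]
tcp_pos: [534.8, 172.5, 21.7]
force: [-0.5, -0.0, 0.8]
```

```bash
python3 -m jog '-.009 .004 0 0 0 .002;-.009 .004 0 0 0 .002;-.018 .008 0 0 0 .004;-.018 .008 0 0 0 .004;-.027 .012 0 0 0 .006;-.027 .012 0 0 0 .006;-.027 .012 0 0 0 .006;-.027 .012 0 0 0 .006' |sed -n '2p;4p'
python3 -m jog '-.009 .004 0 0 0 0;-.009 .004 0 0 0 0;-.018 .008 0 0 0 0;-.018 .008 0 0 0 0;-.018 .008 0 0 0 0;-.018 .008 0 0 0 0;-.018 .008 0 0 0 0;-.018 .008 0 0 0 0' |sed -n '2p;4p'
```

```text
tcp_pos: [532.3, 173.7, 21.8]
force: [0.3, -0.2, 0.6]
tcp_pos: [531.8, 174.5, 22.1]
force: [5.2, -2.4, 1.7]
```

```bash
python3 -m jog '.01 -.004 0 0 0 0;.02 -.008 0 0 0 0;.03 -.012 0 0 0 0;.04 -.02 0 0 0 0;.07 -.035 0 0 0 0;.07 -.035 .1 0 0 0;.07 -.035 .3 0 0 0;.07 -.035 .5 0 0 0' |sed -n '2p;4p'
python3 -m jog '0 0 .15 0 0 -.07;-.04 .02 .3 0 0 -.14;-.1 .04 .4 0 0 -.21;-.15 .06 .5 0 0 -.28;-.2 .08 .5 0 0 -.35;-.24 .1 .5 0 0 -.42;-.28 .12 .5 0 0 -.49;-.316 .123 .5 0 0 -.56' .4 |sed -n '2p;4p'
python3 -m jog '0 0 0 0 0 -.07;0 0 0 0 0 -.12;0 0 0 0 0 -.12;0 0 0 0 0 -.12;0 0 0 0 0 -.12;0 0 0 0 0 -.12;0 0 0 0 0 -.12;0 0 0 0 0 -.12' |sed -n '2p;4p'
python3 - <<'E'
from h import *
info();w=wrist('w24');ball(w,1.11,36)
g=w['frame'];hs=cv2.cvtColor(g,cv2.COLOR_BGR2HSV);u=proj(w,pt(1.1,28))[0]
m=cv2.inRange(hs,(0,0,70),(179,45,255));M=np.zeros_like(m);cv2.circle(M,(int(u[0]),int(u[1])),45,255,-1);m&=M
k=max(cv2.findContours(m,0,2)[0],key=cv2.contourArea);c,r=cv2.minEnclosingCircle(k);q=ray(w,c,28);v=q[:2]-C;print(c,r,q,np.hypot(*v),np.arctan2(v[1],v[0])-TH)
E
```

```text
tcp_pos: [536.7, 170.9, 72.4]
force: [0.7, -0.2, -0.2]
tcp_pos: [505.3, 183.5, 122.5]
force: [0.2, 0.5, -1.0]
tcp_pos: [505.7, 183.3, 121.7]
force: [-0.6, 0.1, -0.2]
t 72.35 [505.7 183.3 121.7] ydir 1.276 tilt -1.0 F [-0.6  0.1 -0.2] 59.8 0.0
expect [326.3 207.3] 23.7
[331.5 205.5  24.1] [505.5 187.5  28. ] r 203.9 a 1.117
[339.5 203.5  20.5] [505.7 193.7  28. ] r 210.0 a 1.124
[323.5 245.5  20.7] [535.5 171.9  28. ] r 200.3 a 0.95
(335.0, 205.5) 22.69921875 [506.2469615  190.00302259  28.        ] 206.56273098512588 1.1169081656921542
```

```bash
python3 -m jog '.005 .02 -.12 0 0 0;.005 .02 -.24 0 0 0;.005 .02 -.36 0 0 0;.005 .02 -.48 0 0 0;.005 .02 -.6 0 0 0;.005 .02 -.7 0 0 0;.005 .02 -.78 0 0 0;.005 .02 -.8 0 0 0' |sed -n '2p;4p'
python3 -m jog '0 0 -.05 0 0 0;0 0 -.1 0 0 0;0 0 -.15 0 0 0;0 0 -.19 0 0 0;0 0 -.225 0 0 0;0 0 -.225 0 0 0;0 0 -.225 0 0 0;0 0 -.225 0 0 0' |sed -n '2p;4p'
python3 -m jog '0 0 0 0 0 0;0 0 0 0 0 0;0 0 0 0 0 0;0 0 0 0 0 0;0 0 0 0 0 0;0 0 0 0 0 0;0 0 0 0 0 0;0 0 0 0 0 0' -1 |sed -n '2p;4,6p'
python3 -m jog '0 0 .03 0 0 0;0 0 .07 0 0 0;0 0 .12 0 0 0;0 0 .2 0 0 0;0 0 .3 0 0 0;0 0 .4 0 0 0;0 0 .5 0 0 0;0 0 .6 0 0 0' |sed -n '2p;4,6p'
```

```text
tcp_pos: [505.7, 185.1, 40.6]
force: [0.3, 0.4, 0.7]
tcp_pos: [506.4, 185.3, 19.4]
force: [0.1, 0.5, 0.6]
tcp_pos: [506.7, 185.5, 19.7]
force: [-1.5, 0.7, 6.2]
gripper_width: 33.3
grip_force: 59.1
tcp_pos: [506.3, 185.3, 80.4]
force: [0.1, 0.2, -2.4]
gripper_width: 32.4
grip_force: 59.7
```

```bash
python3 -m jog '0 -.05 .1 0 0 0;0 -.1 .2 0 0 0;0 -.2 .3 0 0 0;0 -.32 .4 0 0 0;0 -.45 .4 0 0 0;0 -.58 .4 0 0 0;0 -.72 .4 0 0 0;0 -.85 .4 0 0 0' |sed -n '2p;5,6p'
python3 -m jog '0 -.12 0 0 0 0;0 -.25 0 0 0 0;0 -.37 0 0 0 0;0 -.5 0 0 0 0;0 -.62 0 0 0 0;0 -.75 0 0 0 0;0 -.87 0 0 0 0;0 -1 0 0 0 0' |sed -n '2p;5,6p'
python3 -m jog '0 -.12 0 0 0 0;0 -.25 0 0 0 0;0 -.37 0 0 0 0;0 -.5 0 0 0 0;0 -.62 0 0 0 0;0 -.75 0 0 0 0;0 -.87 0 0 0 0;0 -1 0 0 0 0' |sed -n '2p;5,6p'
python3 -m jog '0 -.12 0 0 0 0;0 -.25 0 0 0 0;0 -.37 0 0 0 0;0 -.5 0 0 0 0;0 -.62 0 0 0 0;0 -.75 0 0 0 0;0 -.87 0 0 0 0;0 -1 0 0 0 0' |sed -n '2p;5,6p'
python3 -m jog '0 -.12 0 0 0 0;0 -.25 0 0 0 0;0 -.37 0 0 0 0;0 -.5 0 0 0 0;0 -.62 0 0 0 0;0 -.8 0 0 0 0;0 -.8 0 0 0 0;0 -.8 0 0 0 0' |sed -n '2p;5,6p'
python3 - <<'E'
from h import *
w=wrist('w25');info();wpan(w);u=proj(w,[451,-350,22]);print(u)
g=cv2.medianBlur(cv2.cvtColor(w['frame'],cv2.COLOR_BGR2GRAY),3);c=cv2.HoughCircles(g,cv2.HOUGH_GRADIENT,1,12,param1=60,param2=13,minRadius=19,maxRadius=28)
if c is not None:
    for k in c[0][:6]: print(k.round(1),ray(w,k[:2],22).round(0))
E
```

```text
tcp_pos: [505.8, 98.8, 118.8]
gripper_width: 32.9
grip_force: 59.8
tcp_pos: [506.3, -0.7, 119.3]
gripper_width: 33.0
grip_force: 59.8
tcp_pos: [506.2, -100.7, 119.3]
gripper_width: 32.8
grip_force: 59.8
tcp_pos: [506.2, -200.7, 119.2]
gripper_width: 32.9
grip_force: 59.8
tcp_pos: [506.2, -280.3, 119.2]
gripper_width: 33.0
grip_force: 59.8
t 79.65 [ 506.  -279.7  119.1] ydir 1.275 tilt -1.0 F [-0.1 -0.4 -1.9] 32.4 59.8
35155 (98, 81, 265, 237) corners [[418.0, -426.0], [401.0, -290.0], [593.0, -261.0], [635.0, -431.0]] c [ 511.7 -351.9]
5133 (462, 194, 178, 144) corners [[570.0, -201.0], [530.0, -163.0], [676.0, -38.0], [732.0, -72.0]] c [ 627.  -118.8]
883 (512, 196, 81, 81) corners [[554.0, -153.0], [541.0, -138.0], [617.0, -81.0], [633.0, -96.0]] c [ 586.3 -117. ]
578 (590, 244, 50, 47) corners [[628.0, -97.0], [597.0, -90.0], [620.0, -48.0], [652.0, -53.0]] c [624.1 -72.2]
[[213.84548404 164.32621722]]
[209.5 167.5  24.1] [ 452. -354.   22.]
[462.5 284.5  25.1] [ 606. -192.   22.]
[503.5 262.5  27.4] [ 595. -156.   22.]
[488.5 243.5  27.4] [ 575. -166.   22.]
[599.5 306.5  27.4] [662. -83.  22.]
[557.5 292.5  26.3] [ 637. -117.   22.]
```

```bash
python3 -m jog '.01 -.1 -.03 0 0 0;.03 -.2 -.08 0 0 0;.05 -.3 -.15 0 0 0;.06 -.4 -.25 0 0 0;.06 -.51 -.35 0 0 0;.06 -.51 -.45 0 0 0;.06 -.51 -.55 0 0 0;.06 -.51 -.6 0 0 0' |sed -n '2p;5,6p'
python3 -m jog '0 0 -.08 0 0 0;0 0 -.16 0 0 0;0 0 -.24 0 0 0;0 0 -.32 0 0 0;0 0 -.38 0 0 0;0 0 -.42 0 0 0;0 0 -.435 0 0 0;0 0 -.435 0 0 0' |sed -n '2p;4,6p'
python3 -m jog '0 0 0 0 0 0;0 0 0 0 0 0;0 0 0 0 0 0;0 0 0 0 0 0;0 0 0 0 0 0;0 0 .05 0 0 0;0 0 .15 0 0 0;0 0 .3 0 0 0' .03 |sed -n '2p;4,6p'
python3 -m jog '0 0 .12 0 0 0;0 0 .25 0 0 0;0 0 .4 0 0 0;0 0 .55 0 0 0;0 0 .65 0 0 0;0 0 .75 0 0 0;0 0 .75 0 0 0;0 0 .75 0 0 0' -1 |sed -n '2p;4,6p'
```

```text
tcp_pos: [511.3, -329.7, 57.6]
gripper_width: 32.9
grip_force: 59.9
tcp_pos: [512.2, -330.7, 15.6]
force: [-1.1, -0.8, -2.5]
gripper_width: 32.6
grip_force: 59.9
tcp_pos: [511.9, -330.4, 46.3]
force: [0.7, 0.8, 1.5]
gripper_width: 43.8
grip_force: 0.0
tcp_pos: [512.2, -330.7, 120.8]
force: [1.0, 0.5, -0.5]
gripper_width: 0.2
grip_force: 0.0
```

```bash
python3 -m jog '.02 .09 0 0 0 -.05;.04 .18 0 0 0 -.1;.06 .27 0 0 0 -.15;.08 .36 0 0 0 -.2;.1 .45 0 0 0 -.25;.11 .54 0 0 0 -.3;.12 .63 0 0 0 -.35;.122 .72 0 0 0 -.389' |sed -n '2p'
python3 -m jog '.02 .09 0 0 0 0;.04 .18 0 0 0 0;.06 .27 0 0 0 0;.08 .36 0 0 0 0;.1 .45 0 0 0 0;.122 .6 0 0 0 0;.122 .72 0 0 0 0;.122 .72 0 0 0 0' |sed -n '2p'
python3 - <<'E'
from h import *
w=wrist('w26');info();ball(w,-1.06,50);q=bot.state()['tcp_pos'][:2]-C;print(np.hypot(*q),np.arctan2(q[1],q[0])-TH)
t=save('top','top26');print(boxes(t))
im=w['frame'].copy()
for a,d,z in [(-1.06,18.5,68),(-1.06,-18.5,68),(-1.21,18.5,68),(-1.21,-18.5,68),(-1.21,0,19),(-1.06,0,35),(-1.275,0,26)]:
    u=proj(w,pt(a,z,200+d))[0];cv2.circle(im,(int(u[0]),int(u[1])),2,(0,0,255),-1)
a=cv2.resize(t['frame'][225:300,420:505],(400,353));b=cv2.resize(im,(640,400))[120:400,120:520]
cv2.imwrite('pics/c26.png',np.vstack([a,cv2.resize(b,(400,280))])[:600])
E
```

```text
tcp_pos: [523.9, -258.0, 119.7]
tcp_pos: [536.2, -184.6, 120.7]
t 84.5 [ 536.5 -185.6  120.8] ydir 0.463 tilt -1.0 F [ 0.4 -1.   0. ] 0.1 0.0
expect [383.4 207.8] 34.1
[381.5 206.5  36.1] [ 570.7 -163.8   35. ] r 198.7 a -1.066
[386.5 199.5  37.2] [ 571.3 -157.5   35. ] r 194.2 a -1.044
[412.5 176.5  39.4] [ 579.3 -134.4   35. ] r 182.7 a -0.929
[435.5 177.5  32.7] [ 594.4 -127.7   35. ] r 189.5 a -0.849
[436.5 245.5  35. ] [ 623.7 -172.5   35. ] r 241.1 a -0.916
[382.5 231.5  38.3] [ 581.2 -180.7   35. ] r 218.5 a -1.077
[415.5 204.5  37.2] [ 592.2 -151.4   35. ] r 203.8 a -0.946
[413.5 186.5  37.2] [ 583.8 -140.4   35. ] r 190.1 a -0.935
[440.5 202.5  29.4] [ 607.7 -141.9   35. ] r 208.9 a -0.861
[361.5 211.5  33.8] [ 559.5 -173.7   35. ] r 200.1 a -1.141
[369.5 176.5  33.8] [ 552. -148.   35.] r 174.7 a -1.094
198.70559514016574 -1.2708596318370053
{'tray': ([410.3, 409.8], [44.4, 83.5], 9.9), 'pan': ([443.7, -314.0], [28.8, 22.4], 84.8)}
```

View pics/c26.png

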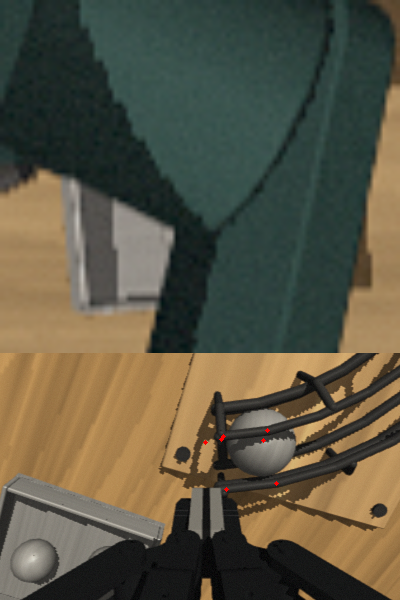

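The view shows ball 4 in the cage and the red model dots on its wires, with balls 1 and 3 in the pan at lower left. I descend behind ball 4, keeping the tips above the start wire.

```bash
python3 -m jog '.003 -.01 -.12 0 0 0;.003 -.01 -.24 0 0 0;.003 -.01 -.36 0 0 0;.003 -.01 -.46 0 0 0;.003 -.01 -.54 0 0 0;.003 -.01 -.6 0 0 0;.003 -.01 -.64 0 0 0;.003 -.01 -.64 0 0 0' |sed -n '2p;4p'
python3 -m jog '0 0 -.05 0 0 0;0 0 -.1 0 0 0;0 0 -.15 0 0 0;0 0 -.2 0 0 0;0 0 -.25 0 0 0;0 0 -.29 0 0 0;0 0 -.305 0 0 0;0 0 -.305 0 0 0' |sed -n '2p;4p'
python3 - <<'E'
from h import *
info();q=bot.state()['tcp_pos'][:2]-C;a=np.arctan2(q[1],q[0])-TH;print(np.hypot(*q),a)
plan(a,-1.03);plan(-1.03,-.82)
E
```

```text
tcp_pos: [536.7, -187.6, 56.2]
force: [-0.2, 0.1, -0.5]
tcp_pos: [536.8, -187.6, 25.9]
force: [0.1, 0.1, 1.0]
t 86.15 [ 536.8 -187.6   25.9] ydir 0.461 tilt -1.0 F [0.1 0.1 1. ] -0.1 0.0
200.62864517782847 -1.2740943542934577
0.054 0.028 0 0 0 0.015;0.108 0.058 0 0 0 0.029;0.160 0.089 0 0 0 0.044;0.211 0.122 0 0 0 0.058;0.262 0.156 0 0 0 0.073;0.311 0.192 0 0 0 0.087;0.359 0.230 0 0 0 0.102;0.406 0.268 0 0 0 0.117;
0.040 0.035 0 0 0 0.013;0.078 0.070 0 0 0 0.025;0.116 0.107 0 0 0 0.038;0.152 0.144 0 0 0 0.050;0.188 0.183 0 0 0 0.063;0.223 0.222 0 0 0 0.075;0.256 0.263 0 0 0 0.088;0.289 0.304 0 0 0 0.100;
```

```bash
python3 -m jog '.054 .028 0 0 0 .015;.108 .058 0 0 0 .029;.16 .089 0 0 0 .044;.211 .122 0 0 0 .058;.262 .156 0 0 0 .073;.311 .192 0 0 0 .087;.359 .23 0 0 0 .102;.406 .268 0 0 0 .117' |sed -n '2p;4p'
python3 -m jog '.04 .035 0 0 0 .013;.078 .07 0 0 0 .025;.116 .107 0 0 0 .038;.152 .144 0 0 0 .05;.188 .183 0 0 0 .063;.223 .222 0 0 0 .075;.256 .263 0 0 0 .088;.289 .304 0 0 0 .1' |sed -n '2p;4p'
python3 -c "
from h import *
info();q=bot.state()['tcp_pos'][:2]-C;a=np.arctan2(q[1],q[0])-TH;print(np.hypot(*q),a)"
```

```text
tcp_pos: [578.0, -160.5, 26.2]
force: [-1.0, -1.0, 0.3]
tcp_pos: [606.7, -130.2, 26.3]
force: [0.1, -0.8, 0.7]
t 87.75 [ 606.7 -130.2   26.3] ydir 0.918 tilt -1.0 F [ 0.1 -0.8  0.7] -0.0 0.2
200.7609642894775 -0.8191639176878791
```

```bash
python3 -m jog '.028 .042 0 0 0 .012;.057 .084 0 0 0 .024;.085 .127 0 0 0 .037;.112 .17 0 0 0 .049;.138 .214 0 0 0 .061;.163 .258 0 0 0 .073;.187 .303 0 0 0 .085;.21 .348 0 0 0 .098' |sed -n '2p;4p'
python3 -m jog '.022 .046 0 0 0 .012;.043 .093 0 0 0 .024;.062 .141 0 0 0 .037;.081 .189 0 0 0 .049;.097 .237 0 0 0 .061;.113 .286 0 0 0 .073;.127 .335 0 0 0 .085;.14 .385 0 0 0 .098' |sed -n '2p;4p'
python3 -m jog '.012 .05 0 0 0 .012;.023 .1 0 0 0 .024;.032 .15 0 0 0 .037;.04 .201 0 0 0 .049;.046 .252 0 0 0 .061;.052 .303 0 0 0 .073;.056 .354 0 0 0 .085;.059 .405 0 0 0 .098' |sed -n '2p;4p'
python3 -m jog '.001 .051 0 0 0 .012;.001 .102 0 0 0 .024;0 .153 0 0 0 .037;-.002 .205 0 0 0 .049;-.006 .256 0 0 0 .061;-.011 .307 0 0 0 .073;-.018 .357 0 0 0 .085;-.026 .408 0 0 0 .098' |sed -n '2p;4p'
python3 -m jog '-.009 .05 0 0 0 .012;-.019 .101 0 0 0 .024;-.031 .151 0 0 0 .037;-.044 .2 0 0 0 .049;-.058 .25 0 0 0 .061;-.074 .298 0 0 0 .073;-.091 .347 0 0 0 .085;-.108 .395 0 0 0 .098' |sed -n '2p;4p'
python3 -m jog '-.019 .048 0 0 0 .012;-.039 .095 0 0 0 .024;-.061 .141 0 0 0 .037;-.084 .187 0 0 0 .049;-.108 .232 0 0 0 .061;-.133 .277 0 0 0 .073;-.159 .321 0 0 0 .085;-.186 .364 0 0 0 .098' |sed -n '2p;4p'
python3 - <<'E'
from h import *
info();q=bot.state()['tcp_pos'][:2]-C;a=np.arctan2(q[1],q[0])-TH;print(np.hypot(*q),a);plan(a,.44)
E
```

```text
tcp_pos: [627.7, -95.3, 26.3]
force: [0.4, -0.6, -0.0]
tcp_pos: [641.6, -56.8, 26.3]
force: [0.4, -1.3, -0.4]
tcp_pos: [647.4, -16.3, 26.3]
force: [-0.6, -0.8, 0.7]
tcp_pos: [644.7, 24.5, 26.3]
force: [0.1, -0.3, -0.1]
tcp_pos: [633.8, 64.0, 26.3]
force: [0.8, -0.2, 0.6]
tcp_pos: [615.2, 100.3, 26.3]
force: [0.4, -0.8, 0.9]
t 92.55 [615.2 100.3  26.3] ydir 2.149 tilt -1.0 F [ 0.4 -0.8  0.9] 0.3 0.2
199.7098675339996 0.4084439689161332
-0.004 0.007 0 0 0 0.002;-0.009 0.013 0 0 0 0.004;-0.013 0.020 0 0 0 0.006;-0.017 0.026 0 0 0 0.008;-0.022 0.033 0 0 0 0.009;-0.026 0.039 0 0 0 0.011;-0.031 0.046 0 0 0 0.013;-0.035 0.052 0 0 0 0.015;
```

```bash
python3 -m jog '-.004 .007 0 0 0 .002;-.009 .013 0 0 0 .004;-.013 .02 0 0 0 .006;-.017 .026 0 0 0 .008;-.022 .033 0 0 0 .009;-.026 .039 0 0 0 .011;-.031 .046 0 0 0 .013;-.035 .052 0 0 0 .015' |sed -n '2p;4p'
python3 -m jog '-.006 .008 0 0 0 0;-.006 .008 0 0 0 0;-.012 .016 0 0 0 0;-.012 .016 0 0 0 0;-.018 .024 0 0 0 0;-.018 .024 0 0 0 0;-.018 .024 0 0 0 0;-.018 .024 0 0 0 0' |sed -n '2p;4p'
```

```text
tcp_pos: [611.8, 105.2, 26.2]
force: [-0.4, 0.3, -0.1]
tcp_pos: [611.1, 107.0, 26.7]
force: [2.3, -5.0, 2.1]
```

```bash
python3 -m jog '-.006 .008 0 0 0 0;-.006 .008 0 0 0 0;-.006 .008 0 0 0 0;-.006 .008 0 0 0 0;0 0 0 0 0 0;.005 -.008 0 0 0 0;.011 -.016 0 0 0 0;.017 -.024 0 0 0 0' |sed -n '2p;4p'
python3 -m jog '.006 -.008 0 0 0 0;.012 -.016 0 0 0 0;.02 -.03 0 0 0 0;.029 -.042 0 0 0 0;.029 -.042 .1 0 0 0;.029 -.042 .25 0 0 0;.029 -.042 .45 0 0 0;.029 -.042 .65 0 0 0' |sed -n '2p;4p'
python3 -m jog '-.02 .03 .1 0 0 .01;-.05 .06 .2 0 0 .02;-.1 .12 .3 0 0 .035;-.15 .18 .3 0 0 .05;-.2 .24 .3 0 0 .06;-.24 .3 .3 0 0 .075;-.278 .342 .3 0 0 .09;-.278 .342 .3 0 0 .09' .65 |sed -n '2p;4,5p'
python3 - <<'E'
from h import *
w=wrist('w28');info();ball(w,.635,50);print(pt(.635))
E
```

```text
tcp_pos: [610.9, 105.5, 25.9]
force: [-0.6, -0.3, 1.0]
tcp_pos: [614.9, 101.0, 93.2]
force: [0.8, 0.0, 0.2]
tcp_pos: [585.8, 135.9, 120.7]
force: [-0.4, -0.6, -1.0]
gripper_width: 70.5
t 96.6 [586.3 135.5 120.8] ydir 2.368 tilt -1.0 F [-0.5  0.1 -0.2] 70.7 0.0
expect [324.3 211.5] 34.0
[322.5 212.5  33.8] [588.2 135.1  35. ] r 200.8 a 0.629
[291.5 169.5  33.8] [581.2  96.8  35. ] r 170.0 a 0.499
[271.5 185.5  38.3] [599.9  94.9  35. ] r 184.0 a 0.428
[278.5 259.5  34.9] [639.6 138.9  35. ] r 241.9 a 0.488
[586.74134187 135.47121818  10.        ]
```

```bash
python3 -m jog '.01 0 -.12 0 0 0;.01 0 -.24 0 0 0;.01 0 -.36 0 0 0;.01 0 -.48 0 0 0;.01 0 -.6 0 0 0;.01 0 -.7 0 0 0;.01 0 -.78 0 0 0;.01 0 -.8 0 0 0' |sed -n '2p;4p'
python3 -m jog '0 0 -.05 0 0 0;0 0 -.1 0 0 0;0 0 -.15 0 0 0;0 0 -.2 0 0 0;0 0 -.235 0 0 0;0 0 -.235 0 0 0;0 0 -.235 0 0 0;0 0 -.235 0 0 0' |sed -n '2p;4p'
python3 -m jog '0 0 0 0 0 0;0 0 0 0 0 0;0 0 0 0 0 0;0 0 0 0 0 0;0 0 0 0 0 0;0 0 0 0 0 0;0 0 0 0 0 0;0 0 0 0 0 0' -1 |sed -n '2p;4,6p'
python3 -m jog '0 0 .03 0 0 0;0 0 .07 0 0 0;0 0 .12 0 0 0;0 0 .2 0 0 0;0 0 .3 0 0 0;0 0 .4 0 0 0;0 0 .5 0 0 0;0 0 .6 0 0 0' |sed -n '2p;4,6p'
```

```text
tcp_pos: [587.2, 135.1, 40.0]
force: [-0.6, -0.1, 0.0]
tcp_pos: [588.0, 135.2, 17.9]
force: [-1.0, 0.4, -0.2]
tcp_pos: [588.7, 135.0, 18.4]
force: [1.1, -2.2, 5.5]
gripper_width: 47.7
grip_force: 61.1
tcp_pos: [587.6, 135.1, 78.8]
force: [0.5, 0.4, -4.5]
gripper_width: 47.6
grip_force: 62.6
```

```bash
python3 -m jog '0 -.05 .1 0 0 -.04;0 -.1 .2 0 0 -.09;-.03 -.2 .3 0 0 -.14;-.06 -.32 .42 0 0 -.19;-.09 -.44 .42 0 0 -.24;-.12 -.57 .42 0 0 -.29;-.15 -.7 .42 0 0 -.33;-.18 -.83 .42 0 0 -.365' |sed -n '2p;5,6p'
python3 -m jog '-.02 -.1 0 0 0 -.04;-.04 -.2 0 0 0 -.09;-.06 -.3 0 0 0 -.14;-.09 -.41 0 0 0 -.19;-.11 -.52 0 0 0 -.24;-.14 -.62 0 0 0 -.29;-.16 -.73 0 0 0 -.33;-.18 -.83 0 0 0 -.365' |sed -n '2p;5,6p'
python3 -m jog '-.02 -.1 0 0 0 -.04;-.04 -.2 0 0 0 -.09;-.06 -.3 0 0 0 -.14;-.09 -.41 0 0 0 -.19;-.11 -.52 0 0 0 -.24;-.14 -.62 0 0 0 -.29;-.16 -.73 0 0 0 -.33;-.18 -.83 0 0 0 -.365' |sed -n '2p;5,6p'
python3 -m jog '-.02 -.1 0 0 0 0;-.04 -.2 0 0 0 0;-.06 -.3 0 0 0 0;-.09 -.41 0 0 0 0;-.11 -.52 0 0 0 0;-.14 -.62 0 0 0 0;-.16 -.73 0 0 0 0;-.18 -.83 0 0 0 0' |sed -n '2p;5,6p'
python3 - <<'E'
from h import *
w=wrist('w30');info();wpan(w)
g=cv2.medianBlur(cv2.cvtColor(w['frame'],cv2.COLOR_BGR2GRAY),3);c=cv2.HoughCircles(g,cv2.HOUGH_GRADIENT,1,12,param1=60,param2=13,minRadius=20,maxRadius=28)
if c is not None:
    for k in c[0][:12]:
        p=ray(w,k[:2],22).round(0)
        if 400<p[0]<560 and -430<p[1]<-270: print(k.round(1),p)
E
```

```text
tcp_pos: [569.4, 51.6, 120.4]
gripper_width: 47.5
grip_force: 62.6
tcp_pos: [551.5, -31.3, 120.4]
gripper_width: 47.3
grip_force: 62.6
tcp_pos: [533.5, -114.3, 120.4]
gripper_width: 47.5
grip_force: 62.5
tcp_pos: [515.7, -197.8, 119.8]
gripper_width: 47.6
grip_force: 62.6
t 103.05 [ 515.7 -199.3  119.8] ydir 0.073 tilt -1.0 F [ 0.  -2.1 -5.5] 47.2 62.6
13300 (262, 234, 121, 149) corners [[466.0, -368.0], [477.0, -219.0], [567.0, -223.0], [572.0, -375.0]] c [ 520.4 -296. ]
1678 (382, 0, 246, 237) corners [[560.0, -216.0], [692.0, -46.0], [714.0, -60.0], [584.0, -238.0]] c [ 637.2 -139.9]
1260 (351, 98, 115, 84) corners [[526.0, -158.0], [591.0, -106.0], [610.0, -126.0], [545.0, -181.0]] c [ 568.  -142.6]
1226 (438, 0, 112, 110) corners [[584.0, -109.0], [626.0, -41.0], [650.0, -53.0], [611.0, -124.0]] c [617.8 -81.7]
```

Run:
```python
from h import *
s=save('side','side30');print(proj(s,[[452,-354,22],[512,-331,22],[480,-350,4]]))
f=3;g=cv2.resize(s['frame'][300:400,260:420],None,fx=f,fy=f,interpolation=cv2.INTER_CUBIC)
c=cv2.HoughCircles(cv2.medianBlur(cv2.cvtColor(g,cv2.COLOR_BGR2GRAY),5),cv2.HOUGH_GRADIENT,1,20,param1=60,param2=14,minRadius=26,maxRadius=46)
if c is not None:
    for k in c[0][:12]: print(k.round(1),ray(s,c2p(k[:2],f,(260,300)),22).round(0))
w0=load('w26')
g=cv2.medianBlur(cv2.cvtColor(w0['frame'],cv2.COLOR_BGR2GRAY),3);c=cv2.HoughCircles(g,cv2.HOUGH_GRADIENT,1,12,param1=60,param2=12,minRadius=20,maxRadius=28)
for k in c[0]:
    p=ray(w0,k[:2],22).round(0)
    if 400<p[0]<560 and -430<p[1]<-270: print('w26',k.round(1),p)
```

```text
[[323.54691351 382.27947328]
 [345.42566287 355.58249325]
 [335.61013681 376.7762594 ]]
[131.5 205.5  45.4] [ 432. -314.   22.]
[254.5 122.5  33.7] [ 526. -305.   22.]
[300.5 202.5  33. ] [ 524. -362.   22.]
[185.5 247.5  32.9] [ 449. -352.   22.]
[219.5  71.5  27.9] [ 524. -263.   22.]
[440.5  51.5  30.2] [ 662. -322.   22.]
w26 [155.5 330.5  22.9] [ 453. -357.   22.]
w26 [146.5 321.5  27.4] [ 443. -351.   22.]
w26 [193.5 309.5  23. ] [ 476. -321.   22.]
```

Run:
```python
from h import *
w=load('w26');print(proj(w,[[526,-305,22],[524,-362,22],[512,-331,22],[476,-321,22],[500,-325,22]]).round(0),ray(w,(233,320),22))
s=load('side30');h=cv2.cvtColor(s['frame'],cv2.COLOR_BGR2HSV)
print(h[300:400:4,325:375:3,2])
```

```text
[[254. 317.]
 [228. 363.]
 [228. 334.]
 [194. 310.]
 [218. 323.]] [ 510.34559644 -315.76509506   22.        ]
[[236 233 131 128 106 217 123 114 110 114 182 114 218 234 233 223 212]
 [198 195 134 121 123 117 113 220 122 106 220 114 222 230 233 232 223]
 [234 219 116 121 117 125 224 180 112 165 118 113 224 221 230 232 232]
 [117 115 121 119 189 231 192 114 114 221 107 218 220 224 220 230 232]
 [109 111 227 200 231 236 230 116 174 112 176 210 215 219 223 219 230]
 [227 217 235 228 234 227 236 229 127 117 223 219 205 219 219 223 221]
 [224 225 214 235 229 231 235 233 115 174 233 221 219 206 218 218 223]
 [218 225 221 223 234 230 221 190 232 227 220 232 220 217 220 216 217]
 [226 219 225 218 180  93  91  87 161 231 227 231 232 218 214 220 216]
 [231 222 205 100  92  89  94  88  83 160 228 223 232 230 214 211 219]
 [203  95  89  89  95  93  90  93  87  83 157 224 229 231 229 212 217]
 [ 89  88  90  89  91  94  89  90  92  89  83 127 222 234 231 225 209]
 [ 91  91  89  89  89  76  83  81  80  92  86  83  90 170 118 230 221]
 [ 91  91  89  90  78  86 209 142  87  82  92  86  82  95 109 117 230]
 [ 90  89 185 187  84  91  95 124 115  90  89  91  85  82 163 115 115]
 [180 187 189 186  86  91  94  97  94  90  88  89  90  84  82 161 116]
 [184 184 185 186  91  87  91  93  89  91  89  88  89  91  84  81  91]
 [190 183 184 186 185  88  90  90  87  87  91  89  85  88  89  83  82]
 [181 182 181 185 185 186  87  90  88  87  85  92  91  85  87 145  89]
 [170 142 162 179 182 185 150  87  89  88  86  86  91  87 143 179 183]
 [149 123  83 189 177 180 184 100  87  89  87  89 177 187 184 178 181]
 [111  89  84 184 187 143 140  86  88  87  90  88  89 176 184  95 140]
 [ 91  87  83  89 184  99  83  85  87  88  88  88  88  90  88  89  87]
 [ 87  86  87  87  87 184  94  86  84  86  88  85  90  89  87  85  87]
 [ 86  89  87  85  89 176 151  85  87  85 182 179  91  89  87  87  85]]
```

Ball 3 is still at about (511,-331) and ball 1 at (452,-355). Ball 4 goes to (501,-386).

```bash
python3 -m jog '-.01 -.12 0 0 0 0;-.02 -.24 0 0 0 0;-.03 -.36 0 0 0 0;-.04 -.48 0 0 0 0;-.05 -.6 0 0 0 0;-.06 -.72 0 0 0 0;-.07 -.84 0 0 0 0;-.075 -.95 0 0 0 0' |sed -n '2p;5,6p'
python3 -m jog '-.01 -.12 0 0 0 0;-.02 -.24 0 0 0 0;-.03 -.36 0 0 0 0;-.04 -.48 0 0 0 0;-.05 -.62 0 0 0 0;-.06 -.76 0 0 0 0;-.075 -.94 0 0 0 0;-.075 -.94 0 0 0 0' |sed -n '2p;5,6p'
python3 -m jog '0 0 -.12 0 0 0;0 0 -.24 0 0 0;0 0 -.36 0 0 0;0 0 -.46 0 0 0;0 0 -.56 0 0 0;0 0 -.64 0 0 0;0 0 -.7 0 0 0;0 0 -.7 0 0 0' |sed -n '2p;4,6p'
python3 -m jog '0 0 -.06 0 0 0;0 0 -.12 0 0 0;0 0 -.18 0 0 0;0 0 -.24 0 0 0;0 0 -.29 0 0 0;0 0 -.33 0 0 0;0 0 -.355 0 0 0;0 0 -.355 0 0 0' |sed -n '2p;4,6p'
```

```text
tcp_pos: [508.2, -293.0, 119.7]
gripper_width: 47.4
grip_force: 62.6
tcp_pos: [501.2, -389.5, 120.1]
gripper_width: 47.5
grip_force: 62.6
tcp_pos: [500.5, -385.3, 48.8]
force: [-1.0, 0.7, -4.4]
gripper_width: 47.4
grip_force: 62.6
tcp_pos: [500.7, -385.6, 13.8]
force: [0.4, -0.7, -5.6]
gripper_width: 47.4
grip_force: 62.6
```

```bash
python3 -m jog '0 0 0 0 0 0;0 0 0 0 0 0;0 0 0 0 0 0;0 0 0 0 0 0;0 0 0 0 0 0;0 0 .05 0 0 0;0 0 .15 0 0 0;0 0 .3 0 0 0' .26 |sed -n '2p;4,6p'
python3 -m jog '0 0 .12 0 0 0;0 0 .25 0 0 0;0 0 .4 0 0 0;0 0 .55 0 0 0;0 0 .7 0 0 0;0 0 .85 0 0 0;0 0 1 0 0 0;0 0 1 0 0 0' |sed -n '2p;4,6p'
python3 -m jog '-.1 -.1 0 0 0 0;-.2 -.2 0 0 0 0;-.3 -.35 0 0 0 0;-.4 -.5 0 0 0 0;-.5 -.62 0 0 0 0;-.6 -.75 0 0 0 0;-.7 -.87 0 0 0 0;-.8 -1 0 0 0 0' |sed -n '2p;4p'
python3 -m jog '-.1 -.1 0 0 0 0;-.2 -.2 0 0 0 0;-.3 -.35 0 0 0 0;-.4 -.5 0 0 0 0;-.5 -.62 0 0 0 0;-.6 -.75 0 0 0 0;-.7 -.87 0 0 0 0;-.8 -1 0 0 0 0' |sed -n '2p;4p'
python3 - <<'E'
from h import *
info();t=save('top','top40');t=save('top','top41');print(boxes(load('top0')));print(boxes(t))
for (x,y,w,h) in ((425,225,80,80),(100,220,130,120),(215,160,200,120)):
    f=4;g=cv2.resize(t['frame'][y:y+h,x:x+w],None,fx=f,fy=f,interpolation=cv2.INTER_CUBIC)
    c=cv2.HoughCircles(cv2.medianBlur(cv2.cvtColor(g,cv2.COLOR_BGR2GRAY),3),cv2.HOUGH_GRADIENT,1,25,param1=60,param2=17,minRadius=22,maxRadius=42)
    if c is not None:
        for k in c[0][:6]: print((x,y),k.round(1),ray(t,c2p(k[:2],f,(x,y)),25).round(0))
a=load('top0')['frame'].astype(int);d=np.abs(a-t['frame']).max(2)>40
n,l,st,ce=cv2.connectedComponentsWithStats(d.astype(np.uint8))
for q in st[1:]:
    if q[4]>40: print('changed',q)
E
```

```text
tcp_pos: [500.5, -385.4, 44.7]
force: [-0.2, -0.7, 0.2]
gripper_width: 53.7
grip_force: 0.0
tcp_pos: [502.2, -387.0, 147.1]
force: [-0.4, -0.2, 0.9]
gripper_width: 54.2
grip_force: 0.0
tcp_pos: [419.9, -486.8, 144.2]
force: [1.5, -0.2, -0.0]
tcp_pos: [340.0, -586.7, 144.2]
force: [0.6, -0.6, -0.1]
t 109.5 [ 340.  -586.7  144.2] ydir 0.074 tilt -1.0 F [ 0.6 -0.6 -0.1] 53.9 0.0
{'tray': ([435.3, 370.1], [44.2, 84.3], 9.9), 'pan': ([478.5, -354.1], [55.7, 56.9], 85.2)}
{'tray': ([410.4, 409.7], [44.1, 83.7], 10.1), 'pan': ([478.6, -354.1], [55.6, 56.9], 85.2)}
(425, 225) [143.5 195.5  28.6] [ 451. -351.   25.]
(425, 225) [108.5 100.5  25.2] [ 509. -331.   25.]
(215, 160) [690.5 267.5  41.4] [ 566. -172.   25.]
(215, 160) [694.5 242.5  39.1] [ 581. -175.   25.]
(215, 160) [669.5 228.5  41.4] [ 590. -159.   25.]
(215, 160) [308.5 152.5  39.2] [636.  65.  25.]
(215, 160) [605.5 201.5  41.4] [ 606. -119.   25.]
(215, 160) [657.5 205.5  29.1] [ 604. -152.   25.]
changed [316 185  30  14 273]
changed [284 193  25  12 162]
changed [351 194  21  16 151]
changed [377 214  20  19 173]
changed [397 214   9  13  50]
changed [ 122  236   88   97 2750]
changed [453 242  16  14 123]
changed [473 243  16  20 115]
changed [460 266  17  14 130]
changed [164 279   9  16 119]
changed [142 280  15  18 168]
changed [ 425  286  215   91 3220]
changed [636 341   4  24  67]
changed [355 356  25  44 452]
changed [608 366  16  11  61]
changed [285 386  39   9 144]
changed [452 389   9  11  70]
changed [625 388  15  12 126]
changed [326 395  27   5  66]
```

Run:
```python
from h import *
t=load('top41');h=cv2.cvtColor(t['frame'],cv2.COLOR_BGR2HSV);m=cv2.inRange(h,(0,0,60),(179,70,255));m[:235]=0;m[335:]=0;m[:,:118]=0;m[:,215:]=0
ok=False
for k in cv2.findContours(m,0,2)[0]:
    if cv2.contourArea(k)>40: p=ray(t,cv2.minEnclosingCircle(k)[0],27);print(cv2.contourArea(k),cv2.boundingRect(k),p.round(0));ok|=np.hypot(p[0]-410,p[1]-411)<40
print(ok)
if ok: print(bot.sign_off())
```

```text
179.0 (141, 280, 18, 18) [411. 409.  27.]
True
the job is handed in; nothing more can be done
None
```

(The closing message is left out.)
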